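Snap a sample tube into the mixer's clips and switch it on

TASK

Take the capped tube from its grey rest and press it down level into the two blue spring clips of the tube mixer, cap towards the switch and centred lengthwise, until it snaps fully home in both clips; stop pushing once it has snapped, so that the sprung platform is never driven right down to its stop. Then start the mixer by pushing the orange-knobbed switch lever fully over to its other side, and leave the beaker, the blue-capped jar and the red-capped vial as they stand.

Things in the scene. Friction and masses are not known exactly. Their poses are not given: they have to be found in the camera images.
- tube: loose capped plastic tube, 114 mm long, body 28 to 29 mm across, cap 35 mm across over the last 14 mm, conical tip, about 40 g. Origin at the tip, z along its axis towards the cap. It starts lying in the rest, axis 36 mm above the bench, cap to the rest's +y
- tube_mid (a point): point on the tube's axis 55 mm from the tip, midway between the two stretches that the clips take; grip here. Axes as the tube's
- tube_tip_end (a point): point on the tube's axis 25 mm from the tip
- tube_cap_end (a point): point on the tube's axis 85 mm from the tip
- rest: fixed grey tube rest, 70 x 110 mm plate with two V posts at y = +-36 mm (each 10 mm thick along y, up to 39 mm high, the Vs about 49 mm across x), origin at the centre of its underside, its y along the lying tube. Between the posts 62 mm are free down to the 6 mm high plate
- mixer: fixed tube mixer: white base 124 mm (x) by 206 mm (y, from -77 to +129 mm) by 40 mm high, origin on the bench under the middle of its sprung platform. y runs along the clipped tube, towards the switch, x away from the robot at yaw 0
- cradle (a point): where tube_mid lies when the tube is home in the clips: 88 mm above the bench, moves with the sprung platform; axes as the mixer's. Platform: steel plate 108 (x) by 132 mm (y), its top 30 mm below this point. The two blue clips stand at y = -30 and +30 mm from here and leave 48 mm between them free down to the plate
- clip_tip (a point): tube axis when home, in the middle of the clip for the tip end. Each clip is 12 mm wide along y, at most 50 mm across x: a V saddle below, two sprung jaws whose rounded lips lie 9 mm above this point with a 23 mm gap, flared edges up to 20 mm above it. A tube laid on the lips is about 18 mm too high
- clip_cap (a point): the same for the clip at the cap end, next to the switch. Pushed down evenly on both clips, the tube spreads the jaws against resistance that peaks at about 15 to 20 N in all when it is 12 to 15 mm above home, then it gives way suddenly, drops home onto the saddles and is held
- deck (a joint): how far the platform is pressed down on its soft mounts, m: 0 free, about 3 mm per 9 N, hard stop at 0.012; it springs back by itself
- switch (a joint): switch lever, rad: starts between 0 and 0.12 leaning to the mixer's -x (off), 0.9 leaning to +x (on); turns about the mixer's y through a point 62 mm above the bench at y = +103 mm on the mixer, stiff enough to stay where left, moved by about 1.5 N at the knob
- switch_tip (a point): centre of the orange ball knob, 26 mm across, 45 mm from the lever's pivot, on the housing (70 x 50 mm, top 65 mm above the bench) at the cap end of the mixer
- beaker: bystander: glass beaker, 60 mm across, 70 mm high, loose, origin under its centre
- reagent: bystander: white jar with blue cap, 38 mm across, 52 mm high, loose, origin under its centre
- vial: bystander: small brown vial with red cap, 23 mm across, 46 mm high, loose, origin under its centre
Things that resemble listed ones, but are neither listed nor needed, are in the scene too. Of the things that look like the tube, the largest one is meant.

How it is judged (in metres and radians):
On the way, in this order (a step that is already met when the one before it is completed fails the run):
1. the tube is snapped home in both clips, cap towards the switch, while the switch is still off (z of tube_tip_end in the frame of cradle between -0.004 and 0.004 m and z of tube_cap_end in the frame of cradle between -0.004 and 0.004 m and x of tube_tip_end in the frame of cradle between -0.004 and 0.004 m and x of tube_cap_end in the frame of cradle between -0.004 and 0.004 m and y of tube_tip_end in the frame of cradle between -0.04 and -0.02 m and y of tube_cap_end in the frame of cradle between 0.02 and 0.04 m and value of joint switch below 0.4 rad), for 0.2 s.
2. the switch lever is pushed fully over (value of joint switch above 0.8 rad), for 0.2 s.
At the end, for the whole second after the job is handed in: tube at rest in both clips: its points 25 and 85 mm from the tip within 4 mm of home height and of the clips' middle line, centred lengthwise within 10 mm, cap towards the switch; platform back up (pressed under 2 mm); switch lever beyond 0.8 of its 0.9 rad (z of tube_tip_end in the frame of cradle between -0.004 and 0.004 m and z of tube_cap_end in the frame of cradle between -0.004 and 0.004 m and x of tube_tip_end in the frame of cradle between -0.004 and 0.004 m and x of tube_cap_end in the frame of cradle between -0.004 and 0.004 m and y of tube_tip_end in the frame of cradle between -0.04 and -0.02 m and y of tube_cap_end in the frame of cradle between 0.02 and 0.04 m and value of joint switch above 0.8 rad and value of joint deck below 0.002 m and linear speed of tube below 0.02 m/s); the robot touches nothing.
It fails at once if the platform is driven down to its stop (pressed more than 10.5 mm, about 33 N or more) (value of joint deck above 0.0105 m).
It fails at once if a bystander is pushed more than 20 mm or tipped (distance of any of beaker, reagent, vial from where it was at the start of the episode above 0.02 m or angle between any of beaker, reagent, vial's own z axis and vertical above 0.3 rad).
It also fails if it takes over 48 s, if anything falls off the work surface, if the arm or the gripper's body presses on something with over 40 N, if the wrist force passes 120 N, or if a joint passes its speed limit or range.

ROBOT

A 6-joint arm with a two-finger parallel gripper is mounted at the origin on a cart in front of the work surface, level with it; the furniture and walls round the work are solid. World frame = base frame: x ahead of the robot, y to its left, z up, the work surface at z = 0. Lengths are in mm, angles in rad, forces in N, time in s.
With the tool pointing down it reaches from about 350 to 775 mm from the base axis. Payload 7.3 kg.
Tool frame: the origin (TCP) lies on the centre line of the jaws, within the pads' length; the fingertips stand 22 mm ahead of it and the grasp point (between the pads) lies 3 mm ahead of it; x points along the fingers, z is the direction in which the jaws open and shut, and the axes are right-handed (so a half turn about x gives the same grasp; the last joint's range is limited). The gripper opens to 92 mm and grips with 3 to 60 N. Pads are 19 mm wide; open, the fingers measure 130 mm over their backs; the gripper's body (75 mm by 190 mm) begins 47 mm behind the grasp point.
Start: joints at [-1.339, 0.342, 1.524, -0, 1.275, -0.146], TCP at [193.684, -487.988, 221.841] pointing down, gripper open.
Joint ranges: [-2.53, 2.53], [-0.77, 2.02], [0.04, 2.7], [-1, 4.14], [0.28, 2.66], [-3.11, 3.11]. Speed limits (rad/s): [2.57, 2.57, 3.14, 3.14, 3.14, 3.14].

INTERFACE

Orientations are given as [roll, pitch, yaw] about the fixed x, y, z axes, in that order (R = Rz(yaw) Ry(pitch) Rx(roll)).
In Python, from plant import readout, imaging, bot gives the robot as it stands.
- The arm moves only by the tool arm_command, never from a script. Its argument "plan" is a list of rows, each an object of numbers: "tx", "ty", "tz": the shift along the tool's x, y, z in cm; "wx", "wy", "wz": the turn, a rotation vector about the tool's x, y, z in rad; "jaw": the opening, from -1 (shut) to 1 (fully open). In form: [{"tx": .., "ty": .., "tz": .., "wx": .., "wy": .., "wz": .., "jaw": ..}, ...]. A call has 1 to 20 rows; each row shifts and turns the commanded pose from where the row before left it, along the tool's axes as they then stand; what a row does not reach is not made up. A row lasts 1/10 s, in which the tool goes at most 50 mm and 8.59 degrees, less where a joint would pass 70% of its speed; a pose out of reach is approached as far as the arm can. A call with a gripper value outside its range is refused whole. The fingers move at their own pace and stop on an object; the grip force is fixed at half the most. Time passes only in rows, so rows that do not move let the fingers close. It gives the time, the measured TCP pose, the force and the opening at its end, in the units of the state.
- readout.get_obs(): the state, without advancing time (a new reading comes with each control period).
- imaging.capture(name): name is "scene" or "top" or "wrist"; returns the picture (480x640x3 uint8, blue, green, red); there is no depth.
- imaging.get_calibration(name): a dict with "fx", "fy", "cx", "cy" (pixels), "dist" ([k1, k2, p1, p2, k3] as OpenCV has them; the pictures are not rectified), "position" and "rotation" of the camera in the world; the wrist camera has in their place "mount" (4x4, takes a point from camera to tool coordinates, whose origin is the TCP and whose axes are the tool frame's). Camera axes: x right, y up, looking along -z (the intrinsics and any distortion apply to the point x, -y, -z); pixel columns grow to the right and rows downward; lengths in mm; the calibration is good to about 2 mm. A picture is of the moment at which its call begins: read the wrist's pose just before it. get_calibration takes no time and is no camera call.
- bot.close_job(): hands the job in, once; it reports no verdict.
The state is a dict: "time": time; "joint_positions": joint angles; "dq": joint speeds; "tau": joint torques, N m; "tool_pos": TCP position; "tcp_rot": TCP orientation; "contact_force": force on the tool from outside, world axes, zero at the start; "moment": the same for the moment, N m; "grip_width": finger opening in mm.
Only numpy, scipy, OpenCV 4.12 (cv2) and the standard library are available. Lean on these libraries where they do the work, as an engineer would, in place of code of your own. Each camera call takes 0.05 s, during which the arm holds its last target.

## Working session

There is one attempt and no reset: what is moved stays moved. The work goes in short steps, Python scripts to look and compute and a tool call to move; the robot and the scene stay as the last step left them, time stands still between calls to the robot, and variables do not carry over. Pictures are saved under pics/ and viewed, and the job is handed in when it is done.

Besides the shell and the picture viewer there is one more tool, called after ">>>" as a command line: name --argument value ..., lists and objects as JSON in quotes. arm_command: Moves the arm, as the interface text tells. Its arguments: {"type":"object","properties":{"plan":{"type":"array"}},"required":["plan"]}

```bash
mkdir -p pics; ls; python3 - <<'E'
from plant import readout, imaging, bot
import cv2
for n in ["scene","top"]:
    cv2.imwrite(f"pics/{n}0.png",imaging.capture(n)); c=imaging.get_calibration(n); print(n,c)
print(imaging.get_calibration("wrist"))
print(readout.get_obs())
E
```

```text
pics
scene {'fx': 624.0125047959743, 'fy': 624.0125047959743, 'cx': 313.80159762905555, 'cy': 241.5155626644733, 'dist': array([-0.09567042,  0.        ,  0.        ,  0.        ,  0.        ]), 'position': array([-264.46523285,  554.91099003,  510.26315774]), 'rotation': array([ 1.16204375, -0.0159739 , -2.19631566])}
top {'fx': 501.23751244542734, 'fy': 501.23751244542734, 'cx': 321.5005796116153, 'cy': 242.06696296894057, 'dist': array([0.04425065, 0.        , 0.        , 0.        , 0.        ]), 'position': array([ 398.73206357,  -23.02717236, 1095.75259923]), 'rotation': array([ 0.13546821, -0.03299936, -1.57358426])}
{'fx': 387.3675057498492, 'fy': 387.3675057498492, 'cx': 320.13729043633424, 'cy': 237.2085422817928, 'dist': array([-0.02569397,  0.        ,  0.        ,  0.        ,  0.        ]), 'mount': array([[ 2.28837393e-05,  2.96124807e-01, -9.55149254e-01,
        -1.63532886e+02],
       [ 1.00772121e-03,  9.55148763e-01,  2.96124679e-01,
         8.04091643e+01],
       [ 9.99999492e-01, -9.69300598e-04, -2.76553872e-04,
        -1.75670273e+00],
       [ 0.00000000e+00,  0.00000000e+00,  0.00000000e+00,
         1.00000000e+00]])}
{'time': 0.1, 'joint_positions': array([-1.33897213e+00,  3.42663458e-01,  1.52491542e+00,  3.79445692e-06,
        1.27544101e+00, -1.46020752e-01]), 'dq': array([ 7.77734691e-04, -1.73368239e-03, -5.16149591e-03,  3.31131349e-05,
       -3.94040868e-04,  4.44878034e-04]), 'tau': array([ 1.76458303e-03, -4.32003450e+01, -2.44694209e+01,  7.17797340e-02,
        5.26439014e-02, -5.60283740e-05]), 'tool_pos': array([ 193.60546952, -487.58879699,  221.21120089]), 'tcp_rot': array([2.99302952, 1.56936909, 1.80007703]), 'contact_force': array([ 0.06348143,  0.13164779, -0.1318828 ]), 'moment': array([-0.05000111, -0.05885851,  0.02512244]), 'grip_width': 92.01643787095192}
```

View pics/scene0.png

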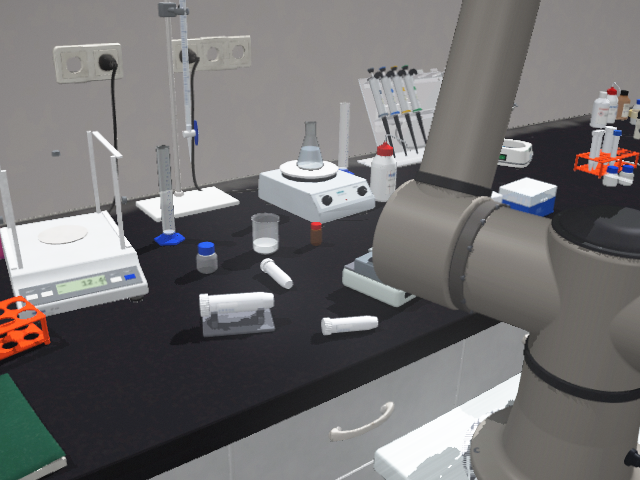

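View pics/top0.png

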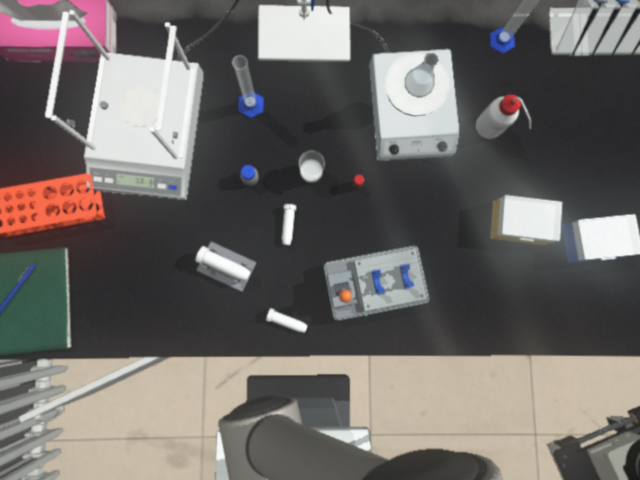

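The candidates for the tube in the top view are the one in the grey rest (225,264), a loose one at (288,224) and a loose one at (287,320). The one in the rest is the largest and lies in the rest, so it fits the description. I'll confirm it in an enlarged crop.

```bash
python3 - <<'E'
import cv2
im=cv2.imread("pics/top0.png")
cv2.imwrite("pics/c1.png",cv2.resize(im[195:345,180:320],None,fx=5,fy=5,interpolation=cv2.INTER_CUBIC)[:600*2][:,:])
a=cv2.resize(im[205:335,185:315],None,fx=4.5,fy=4.5,interpolation=cv2.INTER_CUBIC); cv2.imwrite("pics/c1.png",a)
a=cv2.resize(im[235:330,315:440],None,fx=6,fy=6,interpolation=cv2.INTER_CUBIC); cv2.imwrite("pics/c2.png",a)
E
```

```text
(no output)
```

View pics/c1.png

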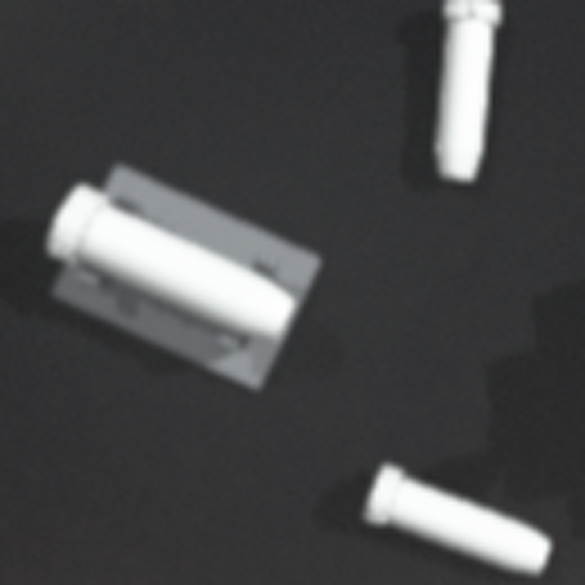

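View pics/c2.png

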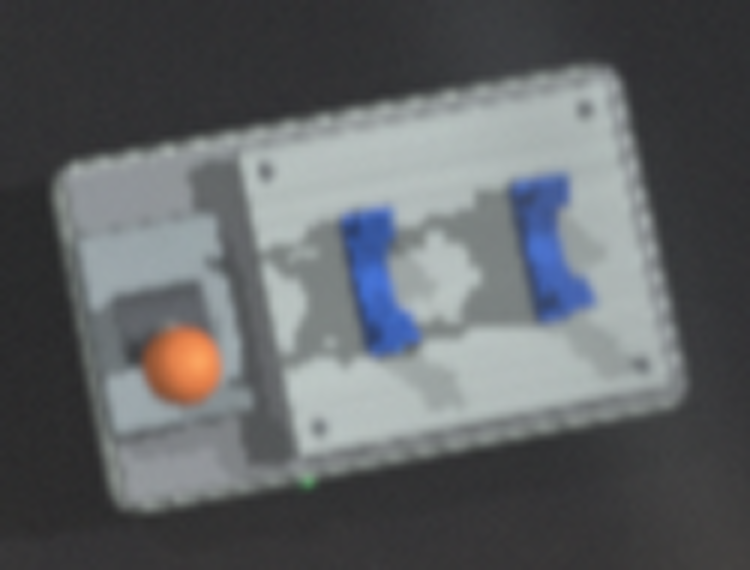

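```bash
cat > h.py <<'E'
import numpy as np, cv2
from scipy.spatial.transform import Rotation as Ro
from plant import readout, imaging, bot
def cam(n,obs=None):
    c=imaging.get_calibration(n); K=np.array([[c['fx'],0,c['cx']],[0,c['fy'],c['cy']],[0,0,1]])
    if n=='wrist':
        o=obs or readout.get_obs(); R=Ro.from_euler('xyz',o['tcp_rot']).as_matrix()
        M=np.array(c['mount']); return K,c['dist'],R@M[:3,3]+o['tool_pos'],R@M[:3,:3]
    return K,c['dist'],c['position'],Ro.from_euler('xyz',c['rotation']).as_matrix()
def rays(C,px):
    K,d,p,R=C
    u=cv2.undistortPoints(np.array(px,float).reshape(-1,1,2),K,d).reshape(-1,2)
    return (R@np.c_[u[:,0],-u[:,1],-np.ones(len(u))].T).T
def onz(C,px,z):
    r=rays(C,px); p=C[2]; z=np.broadcast_to(z,len(r)); return p+r*((z-p[2])/r[:,2])[:,None]
def proj(C,P):
    K,d,p,R=C; q=(np.atleast_2d(P)-p)@R; q=q*[1,-1,-1]
    return cv2.projectPoints(q,np.zeros(3),np.zeros(3),K,d)[0].reshape(-1,2)
def rows(pos,yaw_zdir,obs=None):
    """tool delta to TCP pos with tool x down, z-dir horizontal angle yaw_zdir"""
    o=obs or readout.get_obs(); R=Ro.from_euler('xyz',o['tcp_rot'])
    x=np.array([0,0,-1.]); z=np.array([np.cos(yaw_zdir),np.sin(yaw_zdir),0]); y=np.cross(z,x)
    T=Ro.from_matrix(np.c_[x,y,z])
    return R.inv().apply(np.array(pos)-o['tool_pos'])/10,(R.inv()*T).as_rotvec()
E
python3 - <<'E'
from h import *
C=cam('top'); im=cv2.imread('pics/top0.png')
s=np.array([[265,171],[585,109],[640,365],[320,428]])/6+[315,235]
P=onz(C,s,58); print(P, P.mean(0)); 
y=(P[0]+P[3]-P[1]-P[2])[:2]; print('mixer yaw',np.arctan2(y[1],y[0])-np.pi/2, np.linalg.norm(P[0]-P[1]),np.linalg.norm(P[1]-P[2]))
# tube
hsv=cv2.cvtColor(im,cv2.COLOR_BGR2HSV)
m=((hsv[...,2]>185)&(hsv[...,1]<40)).astype(np.uint8)
n,l,st,ce=cv2.connectedComponentsWithStats(m)
for i in range(1,n):
    x0,y0,w,h,a=st[i]
    if 150<x0<330 and 195<y0<340 and a>100:
        pts=np.argwhere(l==i)[:,::-1].astype(float); Q=onz(C,pts,36); c=Q[:,:2].mean(0)
        w_,v=np.linalg.eigh(np.cov((Q[:,:2]-c).T)); d=v[:,1]; d*=np.sign(d[1]); t=(Q[:,:2]-c)@d
        print(st[i],c,d,np.arctan2(d[1],d[0]),t.min(),t.max(),'tip',c+d*t.min(),'mid',c+d*(t.min()+55))
K=C[0];p=lambda q:print(proj(C,q))
b=(hsv[...,0]<15)&(hsv[...,1]>150); b[:,:315]=0;b[:,380:]=0;b[:250]=0;b[330:]=0;pp=np.argwhere(b).mean(0)[::-1];print('knob',pp,onz(C,[pp],107))
for nm,px,z in [('beaker',(312,160),70),('jar',(249,173),52),('vial',(359,180),46)]: print(nm,onz(C,[px],z))
E
```

```text
[[ 495.23733904 -136.05730273   58.        ]
 [ 517.03103937 -248.26455513   58.        ]
 [ 428.21875622 -264.77397414   58.        ]
 [ 406.79199535 -153.7797379    58.        ]] [ 461.8197825  -200.71889247   58.        ]
mixer yaw 0.19127157519168847 114.30412444859257 90.33372877756564
[284 205  12  39 325] [584.22870897  12.1141969 ] [-0.99642665  0.08446263] 3.057029271832459 -40.16732411794764 43.66165950351275 tip [624.25250108   8.72155895] mid [569.44903547  13.36700376]
[197 247  53  32 654] [498.6427679  150.26499758] [0.42265738 0.90628955] 1.1344208542761864 -60.57027700694387 56.52010289387467 tip [473.04229349  95.37078872] mid [496.28844923 145.21671376]
[267 309  40  22 359] [378.50406174  15.80345148] [0.36533986 0.9308742 ] 1.1967984482695544 -43.94670999573462 40.73743242684836 tip [362.4485767  -25.10540721] mid [382.5422692   26.09267402]
knob [345.04123711 295.34020619] [[ 427.8932776  -102.04031475  107.        ]]
beaker [[713.22966967 -37.71113636  70.        ]]
jar [[689.09925489  96.1261073   52.        ]]
vial [[ 676.89980789 -139.29646148   46.        ]]
```

```bash
python3 - <<'E'
from h import *
o=readout.get_obs();R=Ro.from_euler('xyz',o['tcp_rot']).as_matrix();print(R, np.arctan2(R[1,2],R[0,2]))
for a in (1.134-np.pi/2,1.134+np.pi/2): print(a,rows([480,140,220],a))
E
```

```text
[[-3.24377493e-04  9.29462273e-01  3.68917034e-01]
 [ 1.38988290e-03  3.68917116e-01 -9.29461258e-01]
 [-9.99998982e-01  2.11255165e-04 -1.41151213e-03]] -1.1929523337734405
-0.43679632679489666 (array([  0.19905747,  49.77209044, -47.76619423]), array([-7.56156025e-01, -1.26373657e-03, -7.34754139e-04]))
2.7047963267948965 (array([  0.19905747,  49.77209044, -47.76619423]), array([ 2.38543600e+00, -9.20645038e-04,  1.58345865e-03]))
```

>>> arm_command --plan '[{"ty":3.1,"tz":-3.0},{"ty":3.1,"tz":-3.0},{"ty":3.1,"tz":-3.0},{"ty":3.1,"tz":-3.0},{"ty":3.1,"tz":-3.0},{"ty":3.1,"tz":-3.0},{"ty":3.1,"tz":-3.0},{"ty":3.1,"tz":-3.0},{"ty":3.1,"tz":-3.0},{"ty":3.1,"tz":-3.0},{"ty":3.1,"tz":-3.0},{"ty":3.1,"tz":-3.0},{"ty":3.1,"tz":-3.0},{"ty":3.1,"tz":-3.0},{"ty":3.1,"tz":-3.0},{"ty":3.1,"tz":-3.0}]'

```text
invalid input at $.plan[0]: expected keys tx, ty, tz, wx, wy, wz, jaw
```

>>> arm_command --plan '[{"wx":-0.126},{"wx":-0.126},{"wx":-0.126},{"wx":-0.126},{"wx":-0.126},{"wx":-0.126},{},{}]'

```text
invalid input at $.plan[0]: expected keys tx, ty, tz, wx, wy, wz, jaw
```

```bash
python3 - <<'E'
from h import *
o=readout.get_obs();print(o); im=imaging.capture('wrist');cv2.imwrite('pics/w1.png',im)
import pickle;pickle.dump(o,open('w1.pkl','wb'))
E
```

```text
{'time': 0.1, 'joint_positions': array([-1.33897213e+00,  3.42663458e-01,  1.52491542e+00,  3.79445692e-06,
        1.27544101e+00, -1.46020752e-01]), 'dq': array([ 7.77734691e-04, -1.73368239e-03, -5.16149591e-03,  3.31131349e-05,
       -3.94040868e-04,  4.44878034e-04]), 'tau': array([ 1.76458303e-03, -4.32003450e+01, -2.44694209e+01,  7.17797340e-02,
        5.26439014e-02, -5.60283740e-05]), 'tool_pos': array([ 193.60546952, -487.58879699,  221.21120089]), 'tcp_rot': array([2.99302952, 1.56936909, 1.80007703]), 'contact_force': array([ 0.06348143,  0.13164779, -0.1318828 ]), 'moment': array([-0.05000111, -0.05885851,  0.02512244]), 'grip_width': 92.01643787095192}
```

View pics/w1.png

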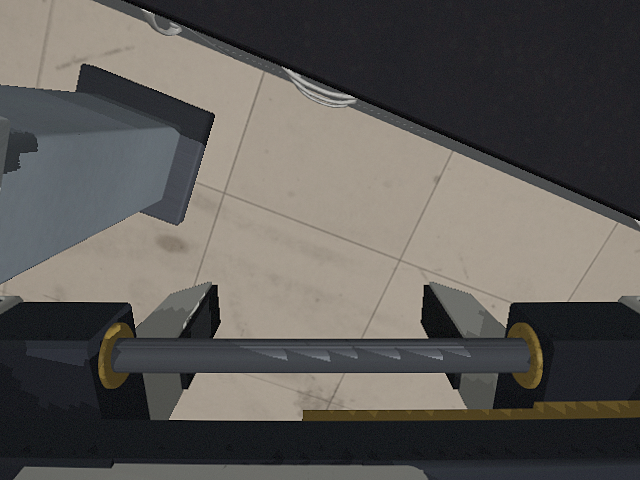

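>>> arm_command --plan '[{"tx":0,"ty":3.1,"tz":-3.0,"wx":0,"wy":0,"wz":0,"jaw":1},{"tx":0,"ty":3.1,"tz":-3.0,"wx":0,"wy":0,"wz":0,"jaw":1},{"tx":0,"ty":3.1,"tz":-3.0,"wx":0,"wy":0,"wz":0,"jaw":1},{"tx":0,"ty":3.1,"tz":-3.0,"wx":0,"wy":0,"wz":0,"jaw":1},{"tx":0,"ty":3.1,"tz":-3.0,"wx":0,"wy":0,"wz":0,"jaw":1},{"tx":0,"ty":3.1,"tz":-3.0,"wx":0,"wy":0,"wz":0,"jaw":1},{"tx":0,"ty":3.1,"tz":-3.0,"wx":0,"wy":0,"wz":0,"jaw":1},{"tx":0,"ty":3.1,"tz":-3.0,"wx":0,"wy":0,"wz":0,"jaw":1},{"tx":0,"ty":3.1,"tz":-3.0,"wx":0,"wy":0,"wz":0,"jaw":1},{"tx":0,"ty":3.1,"tz":-3.0,"wx":0,"wy":0,"wz":0,"jaw":1},{"tx":0,"ty":3.1,"tz":-3.0,"wx":0,"wy":0,"wz":0,"jaw":1},{"tx":0,"ty":3.1,"tz":-3.0,"wx":0,"wy":0,"wz":0,"jaw":1},{"tx":0,"ty":3.1,"tz":-3.0,"wx":0,"wy":0,"wz":0,"jaw":1},{"tx":0,"ty":3.1,"tz":-3.0,"wx":0,"wy":0,"wz":0,"jaw":1},{"tx":0,"ty":3.1,"tz":-3.0,"wx":0,"wy":0,"wz":0,"jaw":1},{"tx":0,"ty":3.1,"tz":-3.0,"wx":0,"wy":0,"wz":0,"jaw":1}]'

```text
time: 1.75
tool_pos: [477.9, 143.0, 221.6]
tcp_rot: [-1.123, 1.57, -2.315]
contact_force: [0.0, -0.6, 0.2]
grip_width: 91.8
```

>>> arm_command --plan '[{"tx":0,"ty":0,"tz":0,"wx":-0.126,"wy":0,"wz":0,"jaw":1},{"tx":0,"ty":0,"tz":0,"wx":-0.126,"wy":0,"wz":0,"jaw":1},{"tx":0,"ty":0,"tz":0,"wx":-0.126,"wy":0,"wz":0,"jaw":1},{"tx":0,"ty":0,"tz":0,"wx":-0.126,"wy":0,"wz":0,"jaw":1},{"tx":0,"ty":0,"tz":0,"wx":-0.126,"wy":0,"wz":0,"jaw":1},{"tx":0,"ty":0,"tz":0,"wx":-0.126,"wy":0,"wz":0,"jaw":1},{"tx":0,"ty":0,"tz":0,"wx":0,"wy":0,"wz":0,"jaw":1},{"tx":0,"ty":0,"tz":0,"wx":0,"wy":0,"wz":0,"jaw":1}]'

```text
time: 2.55
tool_pos: [477.5, 141.1, 221.6]
tcp_rot: [-2.409, 1.57, -2.85]
contact_force: [-0.7, -0.3, 0.5]
grip_width: 91.9
```

```bash
python3 - <<'E'
from h import *
o=readout.get_obs();print(o); im=imaging.capture('wrist');cv2.imwrite('pics/w2.png',im)
import pickle;pickle.dump(o,open('w2.pkl','wb'))
E
```

```text
{'time': 2.55, 'joint_positions': array([ 1.33325323e-01,  2.92979839e-01,  1.59602755e+00, -6.94287152e-05,
        1.25299721e+00,  5.73696656e-01]), 'dq': array([-0.00120829, -0.00019776, -0.00018509, -0.0001975 ,  0.00057814,
       -0.00076711]), 'tau': array([ 1.31901217e-02, -4.03144813e+01, -2.42358524e+01,  8.34334153e-02,
       -7.79484777e-03, -1.56755713e-01]), 'tool_pos': array([477.53528034, 141.11009425, 221.61838444]), 'tcp_rot': array([-2.409165  ,  1.57037914, -2.84951463]), 'contact_force': array([-0.66608957, -0.25738176,  0.46262689]), 'moment': array([ 0.04456046, -0.09104343, -0.00494637]), 'grip_width': 91.92368413113321}
```

View pics/w2.png

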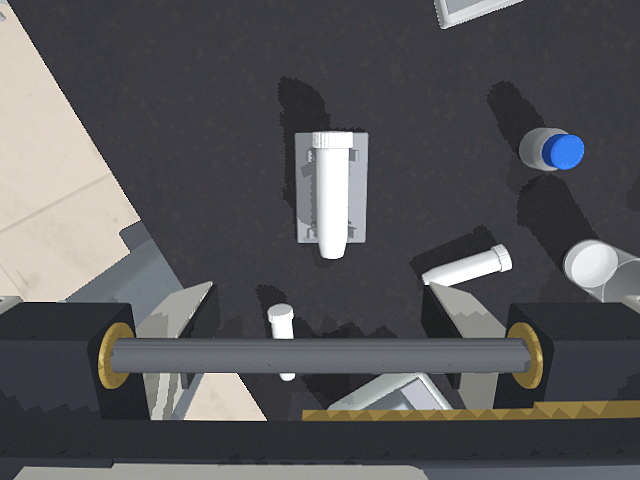

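```bash
python3 - <<'E'
from h import *
import pickle
o=pickle.load(open('w2.pkl','rb'));C=cam('wrist',o);im=cv2.imread('pics/w2.png')
hsv=cv2.cvtColor(im,cv2.COLOR_BGR2HSV)
m=((hsv[...,2]>205)&(hsv[...,1]<30)).astype(np.uint8)
n,l,st,ce=cv2.connectedComponentsWithStats(m);i=l[200,332];print(st[i])
L=[];
for r in range(st[i][1],st[i][1]+st[i][3],6):
    c=np.where(l[r]==i)[0]; print(r,c.min(),c.max()); L.append([(c.min()+c.max())/2,r])
L=np.array(L); Q=onz(C,L,36)
for q in Q: print(q.round(1))
B=Q[5:-4,:2]; d=np.linalg.svd(B-B.mean(0))[2][0];d*=np.sign(d[1]);c=B.mean(0);print(c,d,np.arctan2(d[1],d[0]))
# tip, cap end
tip=onz(C,[[332,st[i][1]+st[i][3]-.5]],36)[0,:2]; cap=onz(C,[[332,st[i][1]]],36)[0,:2]; capt=onz(C,[[332,st[i][1]]],53)[0,:2]
print('t tip',(tip-c)@d,'cap',(cap-c)@d,(capt-c)@d, 'cam t',(C[2][:2]-c)@d,C[2])
cv2.imwrite('pics/c3.png',cv2.resize(im[120:270,280:380],None,fx=4,fy=4,interpolation=cv2.INTER_CUBIC))
E
```

```text
[ 315  132   38  127 3447]
132 339 351
138 316 352
144 318 352
150 322 348
156 321 348
162 321 348
168 321 348
174 321 348
180 321 347
186 321 347
192 321 347
198 321 347
204 321 347
210 321 347
216 321 347
222 321 347
228 321 347
234 321 347
240 321 346
246 322 344
252 323 343
258 329 335
[525.5 195.2  36. ]
[514.7 194.6  36. ]
[513.4 189.6  36. ]
[511.3 184.9  36. ]
[508.7 180.3  36. ]
[506.5 175.5  36. ]
[504.3 170.7  36. ]
[502.1 165.8  36. ]
[499.4 161.1  36. ]
[497.1 156.1  36. ]
[494.8 151.1  36. ]
[492.5 146.1  36. ]
[490.2 141.   36. ]
[487.9 135.8  36. ]
[485.5 130.6  36. ]
[483.1 125.4  36. ]
[480.7 120.1  36. ]
[478.2 114.8  36. ]
[475.3 109.6  36. ]
[472.4 104.3  36. ]
[469.9  98.9  36. ]
[466.5  93.7  36. ]
[492.48228868 145.70614635] [0.42181494 0.90668195] 1.1353501979427034
t tip -58.61627925133255 cap 58.83631181550726 59.437155474012286 cam t 71.17591962555912 [511.25063696 215.47609159 385.13130862]
```

View pics/c3.png

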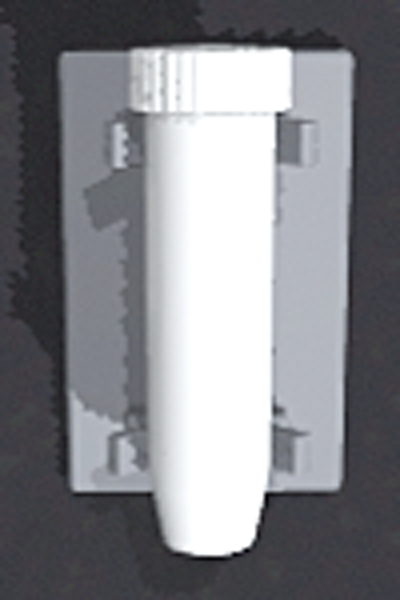

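```bash
python3 - <<'E'
from h import *
print(rows([492.4,145.5,39],1.1353-np.pi/2))
E
```

```text
(array([18.26564834,  1.03366778,  1.15822335]), array([-0.00457391, -0.00019533,  0.00019949]))
```

>>> arm_command --plan '[{"tx":0,"ty":1.0,"tz":1.2,"wx":-0.005,"wy":0,"wz":0,"jaw":1},{"tx":3,"ty":0,"tz":0,"wx":0,"wy":0,"wz":0,"jaw":1},{"tx":3,"ty":0,"tz":0,"wx":0,"wy":0,"wz":0,"jaw":1},{"tx":3,"ty":0,"tz":0,"wx":0,"wy":0,"wz":0,"jaw":1},{"tx":2,"ty":0,"tz":0,"wx":0,"wy":0,"wz":0,"jaw":1},{"tx":0,"ty":0,"tz":0,"wx":0,"wy":0,"wz":0,"jaw":1},{"tx":0,"ty":0,"tz":0,"wx":0,"wy":0,"wz":0,"jaw":1}]'

```text
time: 3.3
tool_pos: [493.0, 145.1, 112.2]
tcp_rot: [-0.875, 1.571, -1.309]
contact_force: [0.1, 0.2, -0.4]
grip_width: 91.9
```

```bash
python3 - <<'E'
from h import *
print(rows([492.4,145.5,39],1.1353-np.pi/2))
o=readout.get_obs(); im=imaging.capture('wrist');cv2.imwrite('pics/w3.png',im)
E
```

```text
(array([ 7.31914611,  0.00936563, -0.07067745]), array([2.29228611e-03, 5.67518376e-05, 6.78508965e-05]))
```

View pics/w3.png

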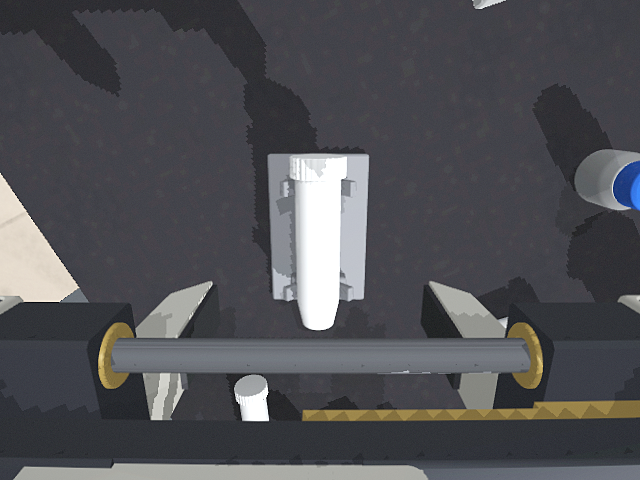

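The tube lies centred between the fingers (axis at column 318, image middle 320), so I'll go down and close.

>>> arm_command --plan '[{"tx":3,"ty":0,"tz":0,"wx":0,"wy":0,"wz":0,"jaw":1},{"tx":3,"ty":0,"tz":0,"wx":0,"wy":0,"wz":0,"jaw":1},{"tx":1.3,"ty":0,"tz":0,"wx":0,"wy":0,"wz":0,"jaw":1},{"tx":0,"ty":0,"tz":0,"wx":0,"wy":0,"wz":0,"jaw":1},{"tx":0,"ty":0,"tz":0,"wx":0,"wy":0,"wz":0,"jaw":-1},{"tx":0,"ty":0,"tz":0,"wx":0,"wy":0,"wz":0,"jaw":-1},{"tx":0,"ty":0,"tz":0,"wx":0,"wy":0,"wz":0,"jaw":-1},{"tx":0,"ty":0,"tz":0,"wx":0,"wy":0,"wz":0,"jaw":-1},{"tx":0,"ty":0,"tz":0,"wx":0,"wy":0,"wz":0,"jaw":-1},{"tx":0,"ty":0,"tz":0,"wx":0,"wy":0,"wz":0,"jaw":-1},{"tx":0,"ty":0,"tz":0,"wx":0,"wy":0,"wz":0,"jaw":-1},{"tx":0,"ty":0,"tz":0,"wx":0,"wy":0,"wz":0,"jaw":-1}]'

```text
time: 4.55
tool_pos: [492.7, 145.1, 38.7]
tcp_rot: [-1.967, 1.571, -2.399]
contact_force: [0.0, 0.3, -0.4]
grip_width: 32.5
```

>>> arm_command --plan '[{"tx":0,"ty":0,"tz":0,"wx":0,"wy":0,"wz":0,"jaw":-1},{"tx":0,"ty":0,"tz":0,"wx":0,"wy":0,"wz":0,"jaw":-1},{"tx":0,"ty":0,"tz":0,"wx":0,"wy":0,"wz":0,"jaw":-1},{"tx":0,"ty":0,"tz":0,"wx":0,"wy":0,"wz":0,"jaw":-1}]'

```text
time: 4.95
tool_pos: [491.8, 145.4, 38.6]
tcp_rot: [-2.84, 1.569, 3.011]
contact_force: [-4.0, 3.3, 2.3]
grip_width: 21.7
```

```bash
python3 - <<'E'
from h import *
im=imaging.capture('wrist');cv2.imwrite('pics/w4.png',im)
im=imaging.capture('scene');cv2.imwrite('pics/s4.png',cv2.resize(im[200:400,130:400],None,fx=2.9,fy=2.9))
E
```

```text
(no output)
```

View pics/w4.png

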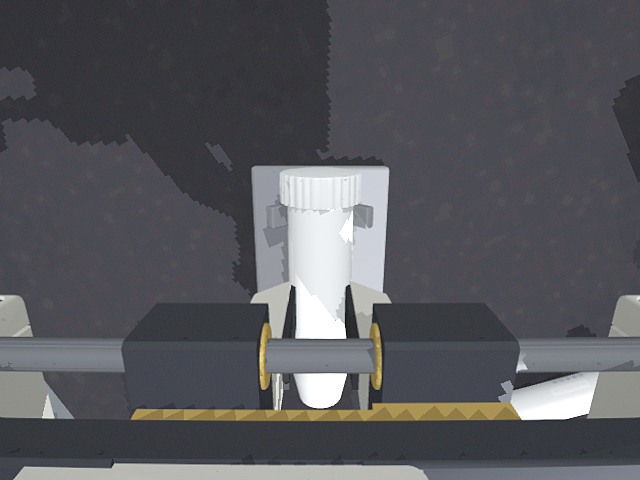

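View pics/s4.png

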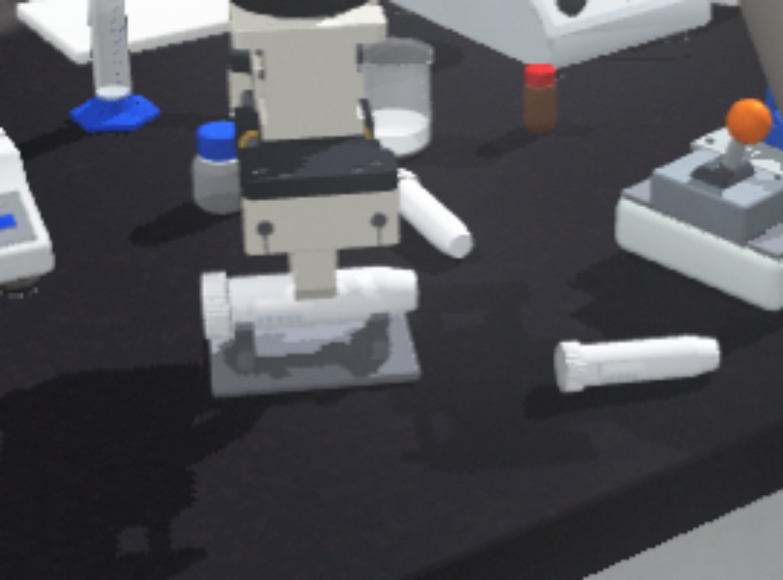

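```bash
python3 - <<'E'
from h import *
o=readout.get_obs(); R=Ro.from_euler('xyz',o['tcp_rot']).as_matrix(); print(o['tool_pos'],o['grip_width'],o['contact_force'],o['moment'],R.round(3).tolist())
C=cam('scene')
def pp(n,t): print(n,(proj(C,o['tool_pos']+R@np.array(t))-[130,200])*2.9)
pp('tip near',[22,0,-11]);pp('tip near back',[22,0,-30]);pp('tcp',[0,0,0]);pp('back at tcp',[0,0,-30]);pp('body',[-44,0,-30])
d=np.array([.4218,.9067,0]);m=np.array([492.4,145.5,36])
for t in(-55,0,59):
  for dz in (14,-14): print(t,dz,(proj(C,m+d*t+[0,0,dz])-[130,200])*2.9)
E
```

```text
[491.72962616 145.4305188   38.61809538] 21.608417039123065 [-4.68729958  2.55279619  3.00824831] [ 0.51935767  0.76695231 -0.02389831] [[-0.002, 0.419, 0.908], [0.0, 0.908, -0.419], [-1.0, -0.001, -0.002]]
tip near [[315.75681038 337.87603964]]
tip near back [[318.82527605 355.83929867]]
tcp [[312.59231586 292.07106435]]
back at tcp [[317.37914763 319.42286899]]
body [[314.45536909 244.39905587]]
-55 14 [[413.25637969 265.32814215]]
-55 -14 [[413.8407441  310.69991151]]
0 14 [[311.12807631 272.89849967]]
0 -14 [[312.92900637 318.58705169]]
59 14 [[199.71630663 281.05990686]]
59 -14 [[202.8681068 327.0629393]]
```

```bash
python3 - <<'E'
from h import *
c=imaging.get_calibration('wrist');M=c['mount'];K=np.array([[c['fx'],0,c['cx']],[0,c['fy'],c['cy']],[0,0,1]])
def P(t):
    q=(np.array(t,float)-M[:3,3])@M[:3,:3]*[1,-1,-1]
    return cv2.projectPoints(q.reshape(1,3),np.zeros(3),np.zeros(3),K,c['dist'])[0].ravel().round(0)
for x in (-44,-20,0,22):
    print(x,[P([x,y,z]) for y in(-9,9) for z in(-46,-11,11)])
im=cv2.imread('pics/w4.png');cv2.imwrite('pics/c4.png',cv2.resize(im[150:430,220:420],None,fx=2.8,fy=2.1))
im=cv2.imread('pics/s4.png');cv2.imwrite('pics/c5.png',cv2.resize(im[220:400,180:440],None,fx=3,fy=3))
E
```

```text
-44 [array([198., 377.]), array([293., 377.]), array([353., 377.]), array([193., 334.]), array([292., 334.]), array([355., 334.])]
-20 [array([215., 341.]), array([297., 341.]), array([349., 341.]), array([211., 303.]), array([296., 303.]), array([350., 303.])]
0 [array([225., 318.]), array([299., 318.]), array([346., 318.]), array([223., 283.]), array([299., 283.]), array([347., 283.])]
22 [array([235., 297.]), array([301., 297.]), array([343., 297.]), array([233., 265.]), array([301., 265.]), array([344., 265.])]
```

View pics/c4.png

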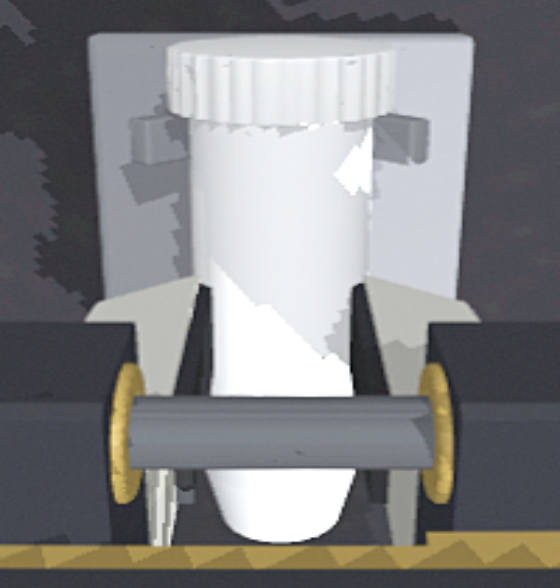

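View pics/c5.png

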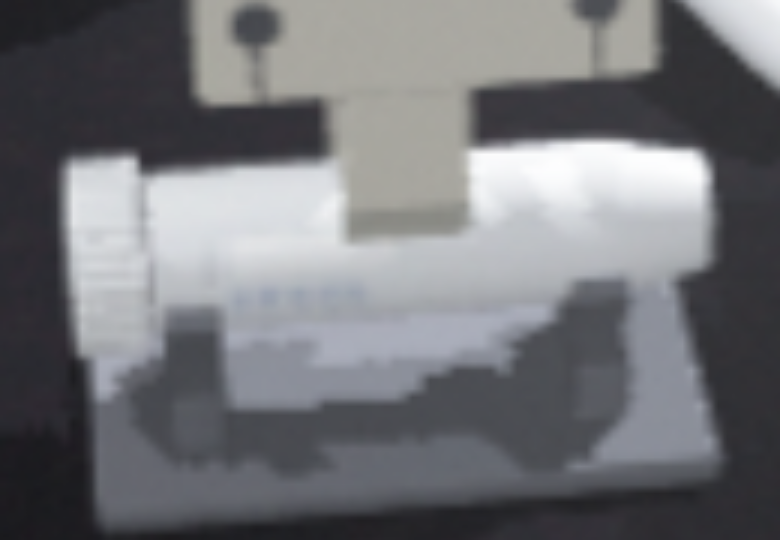

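The width (21.7 mm, where about 28 was expected) and both views show the fingertips only reach the upper part of the tube. They sit about at the TCP height, not 22 mm ahead of it. I'll open, go lower in steps while watching the force, and grip again.

>>> arm_command --plan '[{"tx":0,"ty":0,"tz":0,"wx":0,"wy":0,"wz":0,"jaw":0.2},{"tx":0,"ty":0,"tz":0,"wx":0,"wy":0,"wz":0,"jaw":0.2},{"tx":0,"ty":0,"tz":0,"wx":0,"wy":0,"wz":0,"jaw":0.2},{"tx":0,"ty":0,"tz":0,"wx":0,"wy":0,"wz":0,"jaw":0.2},{"tx":0,"ty":0,"tz":0,"wx":0,"wy":0,"wz":0,"jaw":0.2},{"tx":0,"ty":0,"tz":0,"wx":0,"wy":0,"wz":0,"jaw":0.2},{"tx":0.5,"ty":0,"tz":0,"wx":0,"wy":0,"wz":0,"jaw":0.2},{"tx":0.5,"ty":0,"tz":0,"wx":0,"wy":0,"wz":0,"jaw":0.2},{"tx":0,"ty":0,"tz":0,"wx":0,"wy":0,"wz":0,"jaw":0.2}]'

```text
time: 5.95
tool_pos: [492.1, 145.0, 27.8]
tcp_rot: [-2.524, 1.569, -2.956]
contact_force: [-0.9, -0.4, 0.3]
grip_width: 55.1
```

```bash
python3 - <<'E'
from h import *
print(readout.get_obs()['tool_pos'])
im=imaging.capture('scene');cv2.imwrite('pics/s5.png',cv2.resize(im[200:400,130:400],None,fx=2.9,fy=2.9))
E
```

```text
[492.09352885 144.97367899  27.83660975]
```

View pics/s5.png

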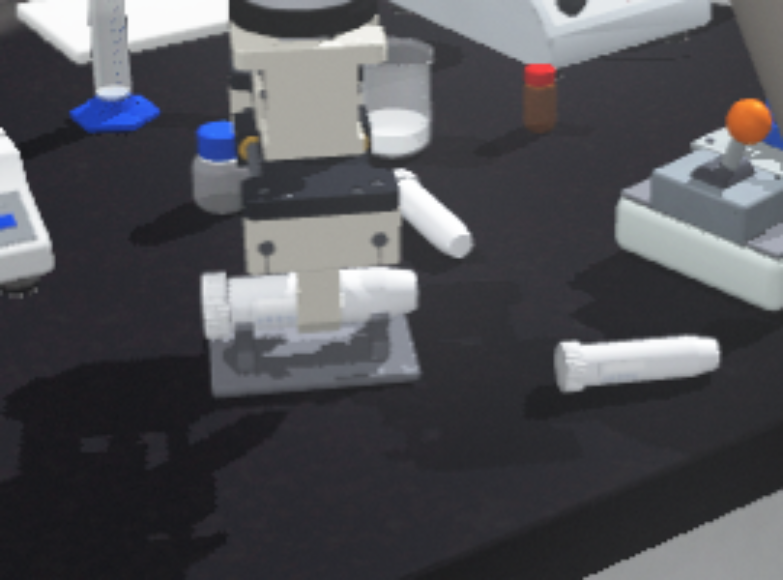

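```bash
python3 - <<'E'
from h import *
o=readout.get_obs(); R=Ro.from_euler('xyz',o['tcp_rot']).as_matrix()
C=cam('scene')
for z in (-27.5,-40,-46,-70,-95):
  print(z,[(x,((proj(C,o['tool_pos']+R@np.array([x,0,z]))-[130,200])*2.9).round(0).tolist()) for x in (-60,-47,-44,-30,-20,-10,0,10,22)])
E
```

```text
-27.5 [(-60, [[314.0, 232.0]]), (-47, [[315.0, 254.0]]), (-44, [[315.0, 260.0]]), (-30, [[316.0, 284.0]]), (-20, [[316.0, 300.0]]), (-10, [[317.0, 317.0]]), (0, [[318.0, 334.0]]), (10, [[318.0, 350.0]]), (22, [[319.0, 370.0]])]
-40 [(-60, [[316.0, 243.0]]), (-47, [[317.0, 266.0]]), (-44, [[317.0, 271.0]]), (-30, [[318.0, 295.0]]), (-20, [[318.0, 312.0]]), (-10, [[319.0, 329.0]]), (0, [[320.0, 346.0]]), (10, [[320.0, 362.0]]), (22, [[321.0, 382.0]])]
-46 [(-60, [[317.0, 248.0]]), (-47, [[318.0, 271.0]]), (-44, [[318.0, 276.0]]), (-30, [[319.0, 301.0]]), (-20, [[319.0, 318.0]]), (-10, [[320.0, 335.0]]), (0, [[321.0, 352.0]]), (10, [[321.0, 368.0]]), (22, [[322.0, 388.0]])]
-70 [(-60, [[321.0, 271.0]]), (-47, [[322.0, 294.0]]), (-44, [[322.0, 299.0]]), (-30, [[323.0, 324.0]]), (-20, [[324.0, 341.0]]), (-10, [[324.0, 358.0]]), (0, [[325.0, 376.0]]), (10, [[326.0, 392.0]]), (22, [[326.0, 413.0]])]
-95 [(-60, [[326.0, 295.0]]), (-47, [[326.0, 319.0]]), (-44, [[327.0, 324.0]]), (-30, [[328.0, 349.0]]), (-20, [[328.0, 367.0]]), (-10, [[329.0, 384.0]]), (0, [[330.0, 402.0]]), (10, [[330.0, 419.0]]), (22, [[331.0, 439.0]])]
```

>>> arm_command --plan '[{"tx":0.6,"ty":0,"tz":0,"wx":0,"wy":0,"wz":0,"jaw":0.2},{"tx":0.6,"ty":0,"tz":0,"wx":0,"wy":0,"wz":0,"jaw":0.2},{"tx":0,"ty":0,"tz":0,"wx":0,"wy":0,"wz":0,"jaw":-1},{"tx":0,"ty":0,"tz":0,"wx":0,"wy":0,"wz":0,"jaw":-1},{"tx":0,"ty":0,"tz":0,"wx":0,"wy":0,"wz":0,"jaw":-1},{"tx":0,"ty":0,"tz":0,"wx":0,"wy":0,"wz":0,"jaw":-1},{"tx":0,"ty":0,"tz":0,"wx":0,"wy":0,"wz":0,"jaw":-1},{"tx":0,"ty":0,"tz":0,"wx":0,"wy":0,"wz":0,"jaw":-1},{"tx":0,"ty":0,"tz":0,"wx":0,"wy":0,"wz":0,"jaw":-1},{"tx":0,"ty":0,"tz":0,"wx":0,"wy":0,"wz":0,"jaw":-1}]'

```text
time: 7.0
tool_pos: [491.4, 145.5, 16.8]
tcp_rot: [-2.858, 1.568, 2.992]
contact_force: [-4.1, 2.7, 3.0]
grip_width: 27.4
```

```bash
python3 - <<'E'
from h import *
o=readout.get_obs();print(o['tool_pos'],o['contact_force'],o['moment'])
im=imaging.capture('scene');cv2.imwrite('pics/s6.png',cv2.resize(im[200:400,130:400],None,fx=2.9,fy=2.9))
E
```

```text
[491.40644479 145.51341682  16.79294162] [-4.0706283   2.74752093  3.04662815] [ 0.53353744  0.71916962 -0.12632807]
```

View pics/s6.png

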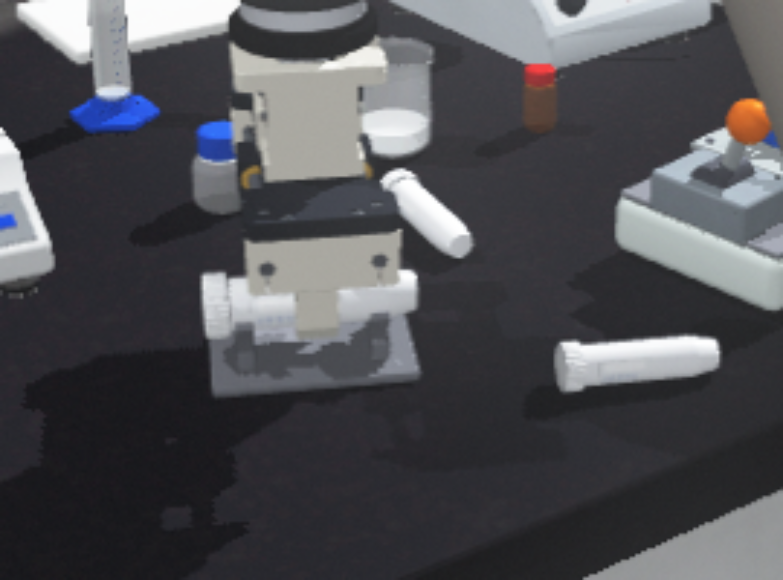

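Width is now 27.4 mm, so the tube is gripped properly with its axis about 19 mm behind the TCP. Next I'll lift and turn.

>>> arm_command --plan '[{"tx":-1,"ty":0,"tz":0,"wx":0,"wy":0,"wz":0,"jaw":-1},{"tx":-2,"ty":0,"tz":0,"wx":0,"wy":0,"wz":0,"jaw":-1},{"tx":-3,"ty":0,"tz":0,"wx":0,"wy":0,"wz":0,"jaw":-1},{"tx":-3,"ty":0,"tz":0,"wx":0,"wy":0,"wz":0,"jaw":-1},{"tx":-3,"ty":0,"tz":0,"wx":-0.125,"wy":0,"wz":0,"jaw":-1},{"tx":-3,"ty":0,"tz":0,"wx":-0.125,"wy":0,"wz":0,"jaw":-1},{"tx":-3,"ty":0,"tz":0,"wx":-0.125,"wy":0,"wz":0,"jaw":-1},{"tx":-2,"ty":0,"tz":0,"wx":-0.125,"wy":0,"wz":0,"jaw":-1},{"tx":0,"ty":0,"tz":0,"wx":-0.125,"wy":0,"wz":0,"jaw":-1},{"tx":0,"ty":0,"tz":0,"wx":0,"wy":0,"wz":0,"jaw":-1}]'

```text
time: 8.05
tool_pos: [493.2, 145.0, 218.3]
tcp_rot: [-0.195, 1.568, -0.001]
contact_force: [-0.1, -1.1, -1.2]
grip_width: 27.7
```

```bash
python3 - <<'E'
from h import *
o=readout.get_obs();print(o['tool_pos'],o['contact_force'],o['grip_width'])
print(rows([482.7,-308.7,220],0.191))
im=imaging.capture('wrist');cv2.imwrite('pics/w6.png',im)
E
```

```text
[493.22923488 144.96389922 218.28800473] [-0.1220209  -1.13068    -1.22249451] 27.745266615996186
(array([ -0.1741936 , -44.31250823,  -9.77847447]), array([0.00299603, 0.00288834, 0.00056531]))
```

View pics/w6.png

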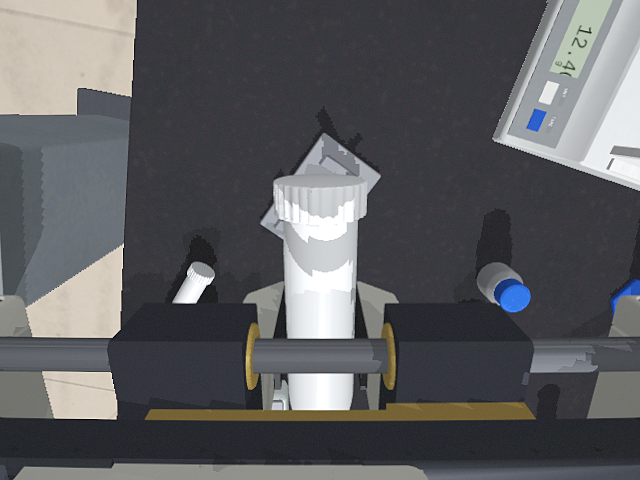

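>>> arm_command --plan '[{"tx":0,"ty":-2.4,"tz":-0.5,"wx":0,"wy":0,"wz":0,"jaw":-1},{"tx":0,"ty":-4.0,"tz":-0.9,"wx":0,"wy":0,"wz":0,"jaw":-1},{"tx":0,"ty":-4.0,"tz":-0.9,"wx":0,"wy":0,"wz":0,"jaw":-1},{"tx":0,"ty":-4.0,"tz":-0.9,"wx":0,"wy":0,"wz":0,"jaw":-1},{"tx":0,"ty":-4.0,"tz":-0.9,"wx":0,"wy":0,"wz":0,"jaw":-1},{"tx":0,"ty":-4.0,"tz":-0.9,"wx":0,"wy":0,"wz":0,"jaw":-1},{"tx":0,"ty":-4.0,"tz":-0.9,"wx":0,"wy":0,"wz":0,"jaw":-1},{"tx":0,"ty":-4.0,"tz":-0.9,"wx":0,"wy":0,"wz":0,"jaw":-1},{"tx":0,"ty":-4.0,"tz":-0.9,"wx":0,"wy":0,"wz":0,"jaw":-1},{"tx":0,"ty":-4.0,"tz":-0.9,"wx":0,"wy":0,"wz":0,"jaw":-1},{"tx":0,"ty":-4.0,"tz":-0.9,"wx":0,"wy":0,"wz":0,"jaw":-1},{"tx":0,"ty":-2.0,"tz":-0.4,"wx":0,"wy":0,"wz":0,"jaw":-1},{"tx":0,"ty":0,"tz":0,"wx":0,"wy":0,"wz":0,"jaw":-1},{"tx":0,"ty":0,"tz":0,"wx":0,"wy":0,"wz":0,"jaw":-1}]'

```text
time: 9.5
tool_pos: [480.3, -309.4, 216.1]
tcp_rot: [2.099, 1.569, 2.289]
contact_force: [-0.6, 0.7, -0.8]
grip_width: 27.6
```

```bash
python3 - <<'E'
from h import *
import pickle
o=readout.get_obs();print(o['tool_pos'],o['tcp_rot'],o['contact_force'],o['grip_width'])
im=imaging.capture('wrist');cv2.imwrite('pics/w7.png',im);pickle.dump(o,open('w7.pkl','wb'))
E
```

```text
[ 480.32386759 -309.39874674  216.14313891] [2.09937806 1.56911873 2.28931029] [-0.58725925  0.71374703 -0.80698242] 27.61673277845233
```

View pics/w7.png

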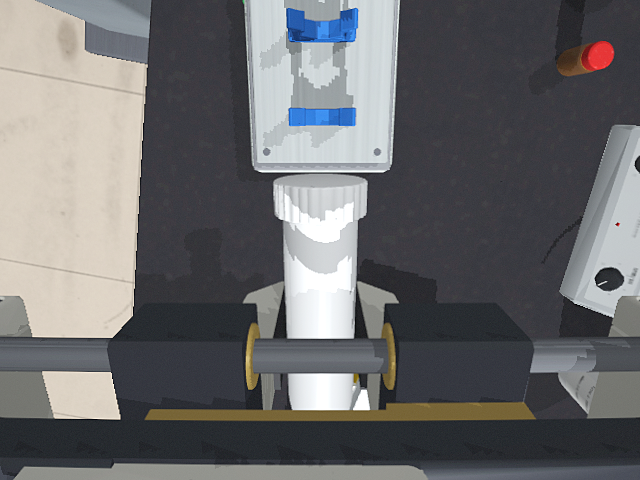

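```bash
python3 - <<'E'
from h import *
import pickle
o=pickle.load(open('w7.pkl','rb'));C=cam('wrist',o);im=cv2.imread('pics/w7.png')
hsv=cv2.cvtColor(im,cv2.COLOR_BGR2HSV)
b=((hsv[...,0]>100)&(hsv[...,0]<125)&(hsv[...,1]>150)).astype(np.uint8);b[:,:270]=0;b[:,380:]=0;b[160:]=0
n,l,st,ce=cv2.connectedComponentsWithStats(b)
mids=[]
for i in range(1,n):
    if st[i][4]>200:
        x,y,w,h,a=st[i];print(st[i],ce[i]); m=np.array([x+w/2-.5,y+h/2]);
        L=onz(C,[[x,y+h/2],[x+w-1,y+h/2]],108);print(L.round(1),np.linalg.norm(L[0]-L[1]));mids.append(L.mean(0))
g=cv2.cvtColor(im,cv2.COLOR_BGR2GRAY)
S=[]
for (x,y) in((266,152),(377,152)):
    p=g[y-6:y+7,x-6:x+7];q=p<np.median(p)-25;yy,xx=np.nonzero(q);S.append([x-6+xx.mean(),y-6+yy.mean()])
S=np.array(S);print(S);Q=onz(C,S,58);print(Q,Q.mean(0),np.linalg.norm(Q[0]-Q[1]));v=Q[1]-Q[0];print('yaw screws',np.arctan2(v[1],v[0]))
mids=np.array(mids);v=mids[0]-mids[1];print('yaw clips',-np.arctan2(v[0],v[1]),np.linalg.norm(v),mids)
ya=np.arctan2((Q[1]-Q[0])[1],(Q[1]-Q[0])[0]);print('center from screws',Q.mean(0)[:2]+57.15*np.array([-np.sin(ya),np.cos(ya)]))
a=cv2.resize(im[0:180,235:405],None,fx=3.3,fy=3.3,interpolation=cv2.INTER_CUBIC);cv2.imwrite('pics/c7.png',a)
E
```

```text
[ 287    8   71   34 1839] [321.76617727  27.36541599]
[[ 433.2 -177.5  108. ]
 [ 476.7 -169.1  108. ]] 44.27361451013989
[ 289  108   66   18 1120] [321.5 116.5]
[[ 443.8 -232.4  108. ]
 [ 486.7 -224.1  108. ]] 43.66419591595716
[[266.1875     151.35416667]
 [376.89130435 151.63043478]]
[[ 426.23375648 -262.98955606   58.        ]
 [ 514.87548241 -246.07096343   58.        ]] [ 470.55461944 -254.53025975   58.        ] 90.24186585594266
yaw screws 0.18859656229492072
yaw clips 0.18624351637458017 55.953298870878996 [[ 454.92132371 -173.26090473  108.        ]
 [ 465.28212267 -228.24658923  108.        ]]
center from screws [ 459.84010729 -198.39362528]
```

View pics/c7.png

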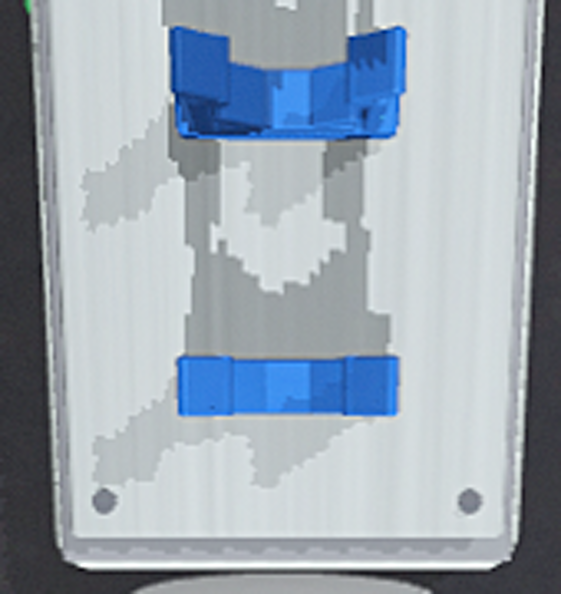

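```bash
python3 - <<'E'
from h import *
print(rows([459.8,-198.7,115],0.1875))
E
```

```text
(array([10.15585029, 11.18836365,  0.06314462]), array([ 0.0040318 , -0.00055816, -0.00115494]))
```

>>> arm_command --plan '[{"tx":0,"ty":3.0,"tz":0.1,"wx":0.004,"wy":0,"wz":-0.001,"jaw":-1},{"tx":0,"ty":4.0,"tz":0,"wx":0,"wy":0,"wz":0,"jaw":-1},{"tx":0,"ty":3.0,"tz":0,"wx":0,"wy":0,"wz":0,"jaw":-1},{"tx":0,"ty":1.2,"tz":0,"wx":0,"wy":0,"wz":0,"jaw":-1},{"tx":2,"ty":0,"tz":0,"wx":0,"wy":0,"wz":0,"jaw":-1},{"tx":3,"ty":0,"tz":0,"wx":0,"wy":0,"wz":0,"jaw":-1},{"tx":3,"ty":0,"tz":0,"wx":0,"wy":0,"wz":0,"jaw":-1},{"tx":2,"ty":0,"tz":0,"wx":0,"wy":0,"wz":0,"jaw":-1},{"tx":0,"ty":0,"tz":0,"wx":0,"wy":0,"wz":0,"jaw":-1},{"tx":0,"ty":0,"tz":0,"wx":0,"wy":0,"wz":0,"jaw":-1}]'

```text
time: 10.55
tool_pos: [461.0, -199.5, 117.3]
tcp_rot: [-1.422, 1.569, -1.232]
contact_force: [1.0, -0.1, -0.6]
grip_width: 27.6
```

```bash
python3 - <<'E'
from h import *
o=readout.get_obs();print(o['tool_pos'],o['contact_force'],o['moment'],o['grip_width'])
print(rows([459.8,-198.7,115],0.1875))
im=imaging.capture('wrist');cv2.imwrite('pics/w8.png',im)
im=imaging.capture('scene');cv2.imwrite('pics/s8.png',cv2.resize(im[150:350,300:570],None,fx=2.9,fy=2.9))
im=imaging.capture('top');cv2.imwrite('pics/t8.png',cv2.resize(im[230:340,300:450],None,fx=5,fy=5))
E
```

```text
[ 460.99202457 -199.51231245  117.26247058] [ 0.9885047  -0.07014397 -0.62286032] [-0.03113754 -0.12683388  0.04710835] 27.592655053662753
(array([ 0.22608591,  0.10251524, -0.10183938]), array([0.00174954, 0.00020712, 0.00136932]))
```

View pics/w8.png

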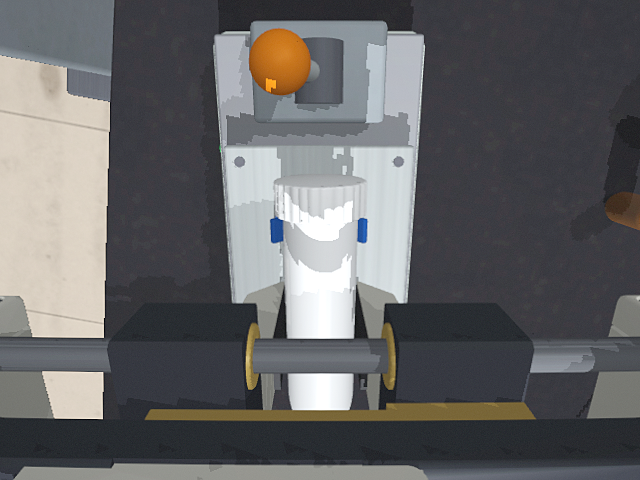

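View pics/s8.png

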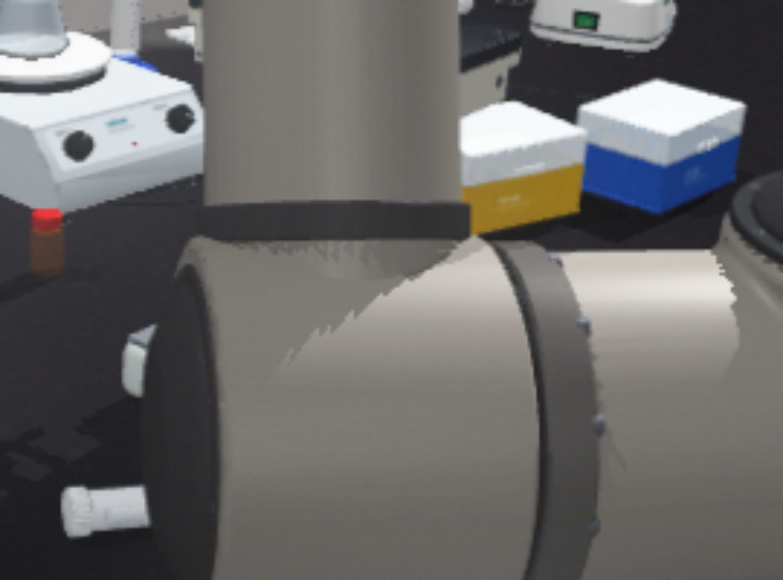

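>>> arm_command --plan '[{"tx":0,"ty":0.1,"tz":-0.1,"wx":0.002,"wy":0,"wz":0.001,"jaw":-1},{"tx":1,"ty":0,"tz":0,"wx":0,"wy":0,"wz":0,"jaw":-1},{"tx":1,"ty":0,"tz":0,"wx":0,"wy":0,"wz":0,"jaw":-1},{"tx":0.5,"ty":0,"tz":0,"wx":0,"wy":0,"wz":0,"jaw":-1},{"tx":0,"ty":0,"tz":0,"wx":0,"wy":0,"wz":0,"jaw":-1},{"tx":0,"ty":0,"tz":0,"wx":0,"wy":0,"wz":0,"jaw":-1}]'

```text
time: 11.3
tool_pos: [459.4, -198.8, 91.5]
tcp_rot: [2.5, 1.57, 2.687]
contact_force: [-0.4, 0.7, -0.5]
grip_width: 27.4
```

>>> arm_command --plan '[{"tx":0.3,"ty":0,"tz":0,"wx":0,"wy":0,"wz":0,"jaw":-1},{"tx":0.3,"ty":0,"tz":0,"wx":0,"wy":0,"wz":0,"jaw":-1},{"tx":0.2,"ty":0,"tz":0,"wx":0,"wy":0,"wz":0,"jaw":-1},{"tx":0,"ty":0,"tz":0,"wx":0,"wy":0,"wz":0,"jaw":-1}]'

```text
time: 11.7
tool_pos: [460.1, -199.1, 84.2]
tcp_rot: [-0.687, 1.569, -0.5]
contact_force: [0.5, 1.1, 5.4]
grip_width: 27.3
```

>>> arm_command --plan '[{"tx":0.15,"ty":0,"tz":0,"wx":0,"wy":0,"wz":0,"jaw":-1},{"tx":0.15,"ty":0,"tz":0,"wx":0,"wy":0,"wz":0,"jaw":-1},{"tx":0,"ty":0,"tz":0,"wx":0,"wy":0,"wz":0,"jaw":-1}]'

```text
time: 12.0
tool_pos: [460.2, -199.2, 81.8]
tcp_rot: [-0.744, 1.568, -0.557]
contact_force: [-0.1, 0.5, 10.4]
grip_width: 27.5
```

```bash
python3 - <<'E'
from h import *
o=readout.get_obs();print(o['tool_pos'],o['contact_force'],o['moment'],o['grip_width'])
R=Ro.from_euler('xyz',o['tcp_rot']);print('tool moment',R.inv().apply(o['moment']),R.inv().apply(o['contact_force']))
im=imaging.capture('wrist');cv2.imwrite('pics/w9.png',im)
E
```

```text
[ 460.23820032 -199.21145015   81.81829094] [-0.14219529  0.46269925 10.35156286] [ 0.21518881 -0.0263746   0.03939127] 27.499461455642308
tool moment [-0.03887142 -0.06600326  0.20660614] [-10.35249241   0.46253665  -0.0335341 ]
```

View pics/w9.png

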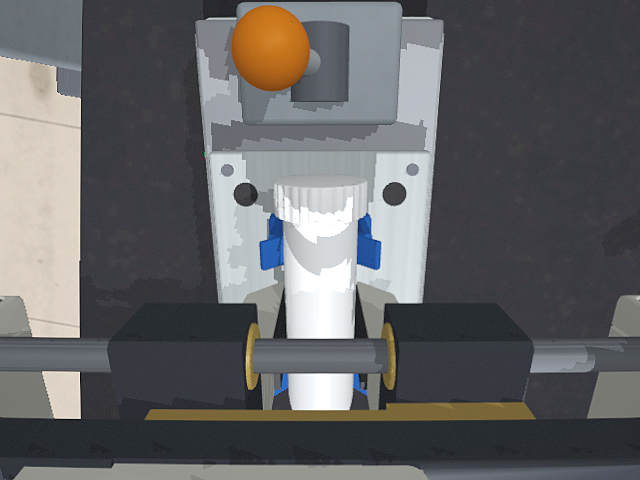

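>>> arm_command --plan '[{"tx":0.15,"ty":0,"tz":0,"wx":0,"wy":0,"wz":0,"jaw":-1},{"tx":0.15,"ty":0,"tz":0,"wx":0,"wy":0,"wz":0,"jaw":-1},{"tx":0,"ty":0,"tz":0,"wx":0,"wy":0,"wz":0,"jaw":-1}]'

```text
time: 12.35
tool_pos: [460.4, -199.4, 79.3]
tcp_rot: [-0.799, 1.567, -0.612]
contact_force: [-2.5, 1.2, 14.0]
grip_width: 27.5
```

>>> arm_command --plan '[{"tx":0.15,"ty":0,"tz":0,"wx":0,"wy":0,"wz":0,"jaw":-1},{"tx":0.1,"ty":0,"tz":0,"wx":0,"wy":0,"wz":0,"jaw":-1},{"tx":0,"ty":0,"tz":0,"wx":0,"wy":0,"wz":0,"jaw":-1}]'

```text
time: 12.65
tool_pos: [460.5, -199.6, 77.1]
tcp_rot: [-0.842, 1.567, -0.655]
contact_force: [-1.1, 1.8, 15.1]
grip_width: 27.7
```

>>> arm_command --plan '[{"tx":0.15,"ty":0,"tz":0,"wx":0,"wy":0,"wz":0,"jaw":-1},{"tx":0.1,"ty":0,"tz":0,"wx":0,"wy":0,"wz":0,"jaw":-1},{"tx":0,"ty":0,"tz":0,"wx":0,"wy":0,"wz":0,"jaw":-1}]'

```text
time: 12.95
tool_pos: [460.3, -199.6, 74.1]
tcp_rot: [-0.89, 1.567, -0.703]
contact_force: [0.1, -1.6, 5.9]
grip_width: 27.5
```

```bash
python3 - <<'E'
from h import *
o=readout.get_obs()
R=Ro.from_euler('xyz',o['tcp_rot']);print('tool moment',R.inv().apply(o['moment']),R.inv().apply(o['contact_force']))
im=imaging.capture('wrist');cv2.imwrite('pics/w10.png',im[:420,150:500])
E
```

```text
tool moment [ 0.00667469 -0.07045251 -0.22610141] [-5.86434385 -1.57035989 -0.22376618]
```

View pics/w10.png

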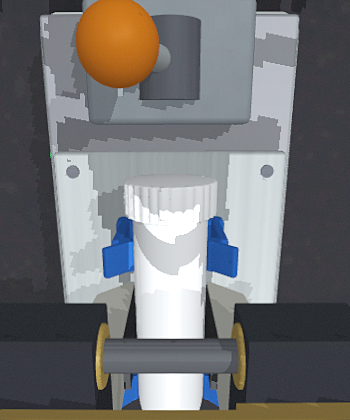

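>>> arm_command --plan '[{"tx":0.15,"ty":0,"tz":0,"wx":0,"wy":0,"wz":0,"jaw":-1},{"tx":0.1,"ty":0,"tz":0,"wx":0,"wy":0,"wz":0,"jaw":-1},{"tx":0,"ty":0,"tz":0,"wx":0,"wy":0,"wz":0,"jaw":-1}]'

```text
time: 13.3
tool_pos: [459.8, -198.8, 69.8]
tcp_rot: [-0.33, 1.57, -0.144]
contact_force: [4.2, -1.6, -4.5]
grip_width: 27.6
```

```bash
python3 - <<'E'
from h import *
o=readout.get_obs()
R=Ro.from_euler('xyz',o['tcp_rot']);print('tool moment',R.inv().apply(o['moment']),R.inv().apply(o['contact_force']))
E
```

```text
tool moment [-0.02240058 -0.72727363 -0.31090023] [ 4.52815382 -2.38158946  3.82585228]
```

The force has reversed (it now pulls down) close to home height, so it has snapped. I'll ease down slightly and check.

>>> arm_command --plan '[{"tx":0.1,"ty":0,"tz":0,"wx":0,"wy":0,"wz":0,"jaw":-1},{"tx":0,"ty":0,"tz":0,"wx":0,"wy":0,"wz":0,"jaw":-1},{"tx":0,"ty":0,"tz":0,"wx":0,"wy":0,"wz":0,"jaw":-1}]'

```text
time: 13.6
tool_pos: [459.6, -198.6, 69.0]
tcp_rot: [0.748, 1.571, 0.936]
contact_force: [4.8, 0.4, -4.4]
grip_width: 27.8
```

```bash
python3 - <<'E'
from h import *
o=readout.get_obs()
R=Ro.from_euler('xyz',o['tcp_rot']);print(o['tool_pos'],'tool moment',R.inv().apply(o['moment']),R.inv().apply(o['contact_force']))
im=imaging.capture('wrist');cv2.imwrite('pics/w11.png',im[:420,150:500])
E
```

```text
[ 459.55564715 -198.63406328   69.03389146] tool moment [-0.02348809 -0.90804633 -0.16638433] [ 4.44509675 -0.49755492  4.74754065]
```

View pics/w11.png

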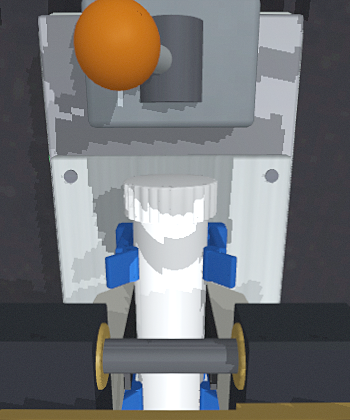

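>>> arm_command --plan '[{"tx":0,"ty":0,"tz":0,"wx":0,"wy":0,"wz":0,"jaw":0.1},{"tx":0,"ty":0,"tz":0,"wx":0,"wy":0,"wz":0,"jaw":0.1},{"tx":0,"ty":0,"tz":0,"wx":0,"wy":0,"wz":0,"jaw":0.1},{"tx":0,"ty":0,"tz":0,"wx":0,"wy":0,"wz":0,"jaw":0.1},{"tx":0,"ty":0,"tz":0,"wx":0,"wy":0,"wz":0,"jaw":0.1},{"tx":-1,"ty":0,"tz":0,"wx":0,"wy":0,"wz":0,"jaw":0.1},{"tx":-2,"ty":0,"tz":0,"wx":0,"wy":0,"wz":0,"jaw":0.1},{"tx":-3,"ty":0,"tz":0,"wx":0,"wy":0,"wz":0,"jaw":0.1},{"tx":-3,"ty":0,"tz":0,"wx":0,"wy":0,"wz":0,"jaw":0.1},{"tx":0,"ty":-4,"tz":0,"wx":0,"wy":0,"wz":0,"jaw":0.1},{"tx":0,"ty":-4,"tz":0,"wx":0,"wy":0,"wz":0,"jaw":0.1},{"tx":0,"ty":-3,"tz":0,"wx":0,"wy":0,"wz":0,"jaw":0.1},{"tx":0,"ty":0,"tz":0,"wx":0,"wy":0,"wz":0,"jaw":0.1},{"tx":0,"ty":0,"tz":0,"wx":0,"wy":0,"wz":0,"jaw":0.1}]'

```text
time: 15.05
tool_pos: [479.5, -306.8, 159.4]
tcp_rot: [1.97, 1.57, 2.156]
contact_force: [-0.2, -0.1, -0.5]
grip_width: 50.8
```

```bash
python3 - <<'E'
from h import *
import pickle
o=readout.get_obs();pickle.dump(o,open('w12.pkl','wb'))
print(o['tool_pos'],o['contact_force'])
im=imaging.capture('wrist');cv2.imwrite('pics/w12.png',im)
im=imaging.capture('top');cv2.imwrite('pics/t12f.png',im);cv2.imwrite('pics/t12.png',cv2.resize(im[230:340,300:450],None,fx=5,fy=5,interpolation=cv2.INTER_CUBIC))
E
```

```text
[ 479.50034861 -306.84873759  159.38054169] [-0.1501634  -0.10637923 -0.45591398]
```

View pics/w12.png

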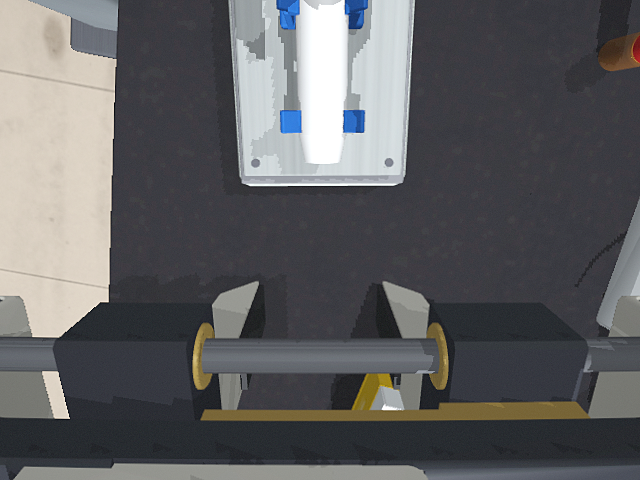

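View pics/t12.png

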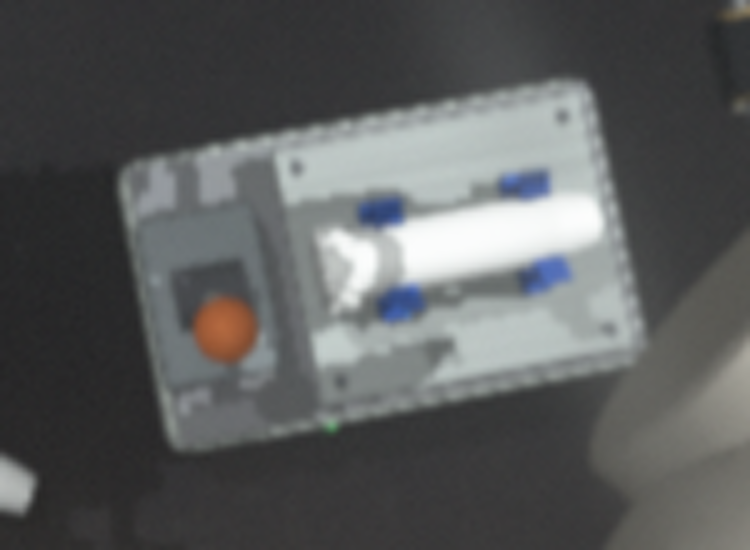

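```bash
python3 - <<'E'
from h import *
import pickle
o=pickle.load(open('w12.pkl','rb'));C=cam('wrist',o);im=cv2.imread('pics/w12.png')
hsv=cv2.cvtColor(im,cv2.COLOR_BGR2HSV)
b=(hsv[...,0]>100)&(hsv[...,0]<125)&(hsv[...,1]>120)
w=(hsv[...,2]>200)&(hsv[...,1]<30)
for r in (8,14,20,26,40,60,80,95,105,110,115,120,125,130,135,140,150):
    c=np.where(b[r,260:390])[0]+260; t=np.where(w[r,290:355])[0]+290
    s=f'{r} tube {t.min()}-{t.max()}'
    P=onz(C,[[t.min()-.5,r],[t.max()+.5,r]],88); s+=' w88 %.1f'%np.linalg.norm(P[0]-P[1])
    if len(c):
        l=c[c<322].max();rr=c[c>322].min();P=onz(C,[[l+.5,r],[rr-.5,r]],97);s+=f' gap {l}-{rr} %.1f out {c.min()}-{c.max()}'%np.linalg.norm(P[0]-P[1]); P=onz(C,[[c.min()-.5,r],[c.max()+.5,r]],108);s+=' outer108 %.1f'%np.linalg.norm(P[0]-P[1])
    print(s)
cv2.imwrite('pics/c12.png',cv2.resize(im[0:185,225:415],None,fx=3.2,fy=3.2,interpolation=cv2.INTER_CUBIC))
E
```

```text
8 tube 300-343 w88 23.8 gap 298-345 23.9 out 277-366 outer108 44.6
14 tube 300-344 w88 24.4 gap 298-347 25.1 out 280-363 outer108 41.7
20 tube 298-345 w88 26.2 gap 294-349 28.3 out 280-363 outer108 41.9
26 tube 298-347 w88 27.3 gap 294-349 28.4 out 281-361 outer108 40.5
40 tube 298-347 w88 27.6
60 tube 299-354 w88 31.3
80 tube 299-354 w88 31.7
95 tube 299-346 w88 27.5
105 tube 301-343 w88 24.8
110 tube 302-342 w88 23.7 gap 300-344 23.9 out 282-363 outer108 43.4
115 tube 302-342 w88 23.8 gap 300-344 24.0 out 280-363 outer108 44.6
120 tube 302-343 w88 24.4 gap 300-344 24.1 out 280-363 outer108 44.7
125 tube 302-342 w88 23.9 gap 300-343 23.6 out 281-363 outer108 44.3
130 tube 302-342 w88 24.0 gap 300-344 24.2 out 281-363 outer108 44.5
135 tube 296-354 w88 34.7
140 tube 296-354 w88 34.8
150 tube 296-354 w88 35.1
```

View pics/c12.png

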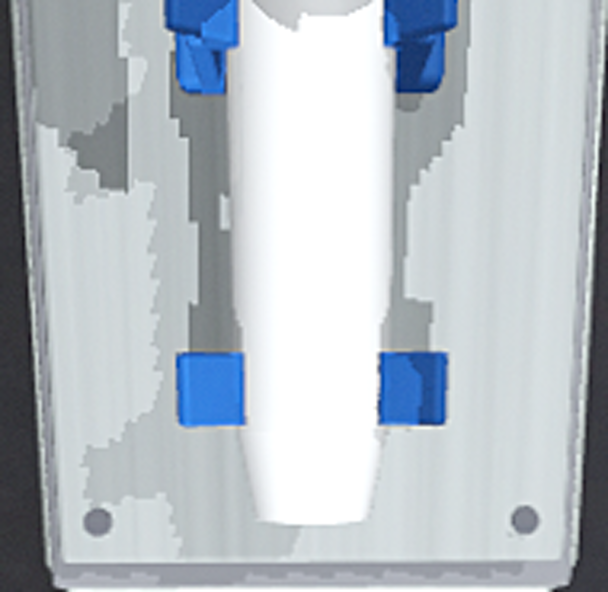

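```bash
python3 - <<'E'
from h import *
import pickle
o=pickle.load(open('w12.pkl','rb'));C=cam('wrist',o)
Y=np.array([-.1864,.9825]);X=np.array([.9825,.1864]);c=np.array([459.8,-198.7])
for n,px,z in[('tip',(322.5,163),92),('axis50',(322.5,40),88),('axis95',(322.5,95),88),('clip',(322,121),108)]:
    p=onz(C,[px],z)[0,:2]-c;print(n,'x',p@X,'y',p@Y)
# knob via top and wrist w8
im=cv2.imread('pics/t12f.png');h=cv2.cvtColor(im,cv2.COLOR_BGR2HSV);b=(h[...,0]<18)&(h[...,1]>130);b[:,:325]=0;b[:,365:]=0;b[:270]=0;b[320:]=0
k=np.argwhere(b).mean(0)[::-1];p=onz(cam('top'),[k],105)[0,:2]-c;print(k,'knob local',p@X,p@Y)
print(rows([459.8,-198.7,160],0.1875))
E
```

```text
tip x 0.4078018778487529 y -53.57135251007348
axis50 x 0.35778882386102095 y 13.283759882154328
axis95 x 0.38804530934018633 y -15.474675236762586
clip x 0.025095416903551993 y -29.633049646208445
[344.53703704 295.21296296] knob local -12.87180169786862 101.67594127824336
(array([-0.04801608, 10.89023285,  0.05150624]), array([-6.67432296e-07, -2.87004193e-04, -6.61656649e-04]))
```

The tube is home: the gap between the lips is 24 mm at both clips, the same as empty, the axis is within 0.5 mm of the middle line and the tip is 1.4 mm from nominal. Now the switch. I'll bring the knob between the fully open fingers and push it towards +x with the -x finger.

>>> arm_command --plan '[{"tx":0,"ty":3,"tz":0.2,"wx":0,"wy":0,"wz":0,"jaw":1},{"tx":0,"ty":4,"tz":0.2,"wx":0,"wy":0,"wz":0,"jaw":1},{"tx":0,"ty":4,"tz":0.2,"wx":0,"wy":0,"wz":0,"jaw":1},{"tx":0,"ty":4,"tz":0.2,"wx":0,"wy":0,"wz":0,"jaw":1},{"tx":0,"ty":4,"tz":0.1,"wx":0,"wy":0,"wz":0,"jaw":1},{"tx":0,"ty":2.2,"tz":0,"wx":0,"wy":0,"wz":0,"jaw":1},{"tx":0,"ty":0,"tz":0,"wx":0,"wy":0,"wz":0,"jaw":1},{"tx":0,"ty":0,"tz":0,"wx":0,"wy":0,"wz":0,"jaw":1}]'

```text
time: 15.95
tool_pos: [449.3, -96.2, 159.7]
tcp_rot: [-0.838, 1.57, -0.648]
contact_force: [0.2, -0.2, 0.1]
grip_width: 91.8
```

```bash
python3 - <<'E'
from h import *
o=readout.get_obs();print(o['tool_pos'],o['contact_force'],o['grip_width'])
c=np.array([459.8,-198.7]);p=o['tool_pos'][:2]-c;print(p@[.9825,.1864],p@[-.1864,.9825])
im=imaging.capture('wrist');cv2.imwrite('pics/w13.png',im)
E
```

```text
[449.3373581  -96.17784074 159.73069575] [ 0.24897351 -0.19028662  0.05306542] 91.78737855258888
8.830584824823402 102.67825792576241
```

View pics/w13.png

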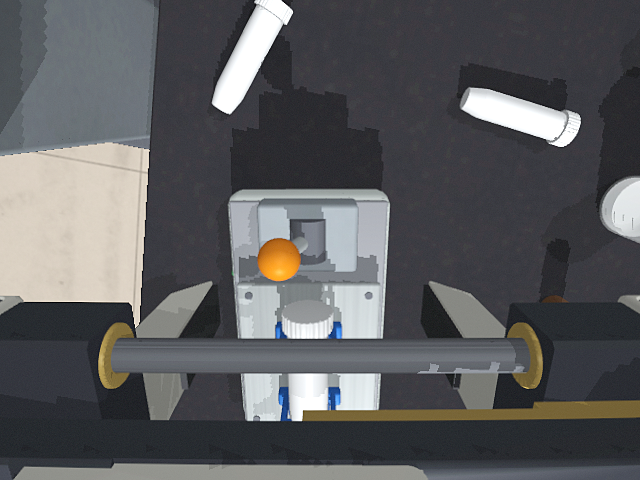

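>>> arm_command --plan '[{"tx":2,"ty":0,"tz":0,"wx":0,"wy":0,"wz":0,"jaw":1},{"tx":3,"ty":0,"tz":0,"wx":0,"wy":0,"wz":0,"jaw":1},{"tx":2.6,"ty":0,"tz":0,"wx":0,"wy":0,"wz":0,"jaw":1},{"tx":0,"ty":0,"tz":0,"wx":0,"wy":0,"wz":0,"jaw":1},{"tx":0,"ty":0,"tz":0,"wx":0,"wy":0,"wz":0,"jaw":1}]'

```text
time: 16.5
tool_pos: [449.5, -97.7, 83.5]
tcp_rot: [2.931, 1.57, 3.117]
contact_force: [0.7, -0.1, 0.0]
grip_width: 92.0
```

```bash
python3 - <<'E'
from h import *
im=imaging.capture('wrist');cv2.imwrite('pics/w14.png',im)
E
```

```text
(no output)
```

View pics/w14.png

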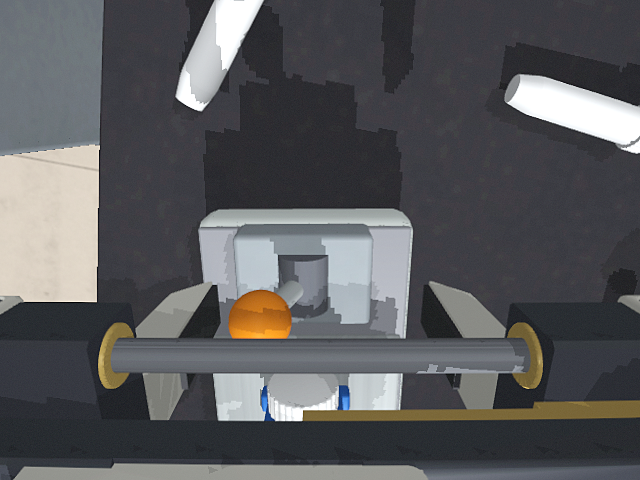

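>>> arm_command --plan '[{"tx":0,"ty":0,"tz":1,"wx":0,"wy":0,"wz":0,"jaw":1},{"tx":0,"ty":0,"tz":1,"wx":0,"wy":0,"wz":0,"jaw":1},{"tx":0,"ty":0,"tz":1,"wx":0,"wy":0,"wz":0,"jaw":1},{"tx":0,"ty":0,"tz":0.6,"wx":0,"wy":0,"wz":0,"jaw":1},{"tx":0,"ty":0,"tz":0.4,"wx":0,"wy":0,"wz":0,"jaw":1},{"tx":0,"ty":0,"tz":0,"wx":0,"wy":0,"wz":0,"jaw":1}]'

```text
time: 17.15
tool_pos: [489.4, -89.3, 83.2]
tcp_rot: [-0.368, 1.57, -0.18]
contact_force: [-0.0, -0.1, 1.0]
grip_width: 91.8
```

```bash
python3 - <<'E'
from h import *
o=readout.get_obs()
c=np.array([459.8,-198.7]);p=o['tool_pos'][:2]-c;print(p@[.9825,.1864],p@[-.1864,.9825])
im=imaging.capture('wrist');cv2.imwrite('pics/w15.png',im)
E
```

```text
49.51992154528691 101.97195521516059
```

View pics/w15.png

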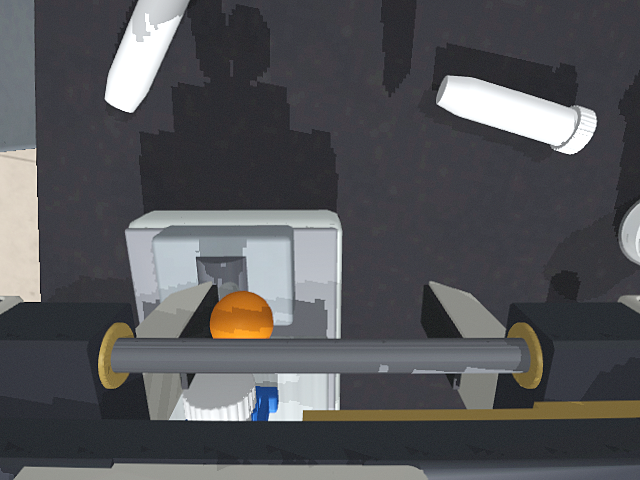

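>>> arm_command --plan '[{"tx":0,"ty":0,"tz":0.2,"wx":0,"wy":0,"wz":0,"jaw":1},{"tx":0,"ty":0,"tz":0.2,"wx":0,"wy":0,"wz":0,"jaw":1},{"tx":0,"ty":0,"tz":0,"wx":0,"wy":0,"wz":0,"jaw":1}]'

```text
time: 17.5
tool_pos: [492.3, -88.6, 83.0]
tcp_rot: [2.576, 1.57, 2.763]
contact_force: [-0.6, -0.3, -0.7]
grip_width: 91.8
```

>>> arm_command --plan '[{"tx":0,"ty":0,"tz":0.2,"wx":0,"wy":0,"wz":0,"jaw":1},{"tx":0,"ty":0,"tz":0.1,"wx":0,"wy":0,"wz":0,"jaw":1},{"tx":0,"ty":0,"tz":0,"wx":0,"wy":0,"wz":0,"jaw":1}]'

```text
time: 17.8
tool_pos: [492.7, -88.3, 82.6]
tcp_rot: [2.955, 1.564, -3.14]
contact_force: [-9.2, -3.9, 3.1]
grip_width: 92.0
```

```bash
python3 - <<'E'
from h import *
o=readout.get_obs()
c=np.array([459.8,-198.7]);p=o['tool_pos'][:2]-c;print(p@[.9825,.1864],p@[-.1864,.9825],o['contact_force'],o['moment'])
im=imaging.capture('wrist');cv2.imwrite('pics/w16.png',im)
E
```

```text
52.91634232080491 102.30129299634861 [-9.219821   -3.87046     3.14395501] [-0.54509799  1.51355061  0.07478243]
```

View pics/w16.png

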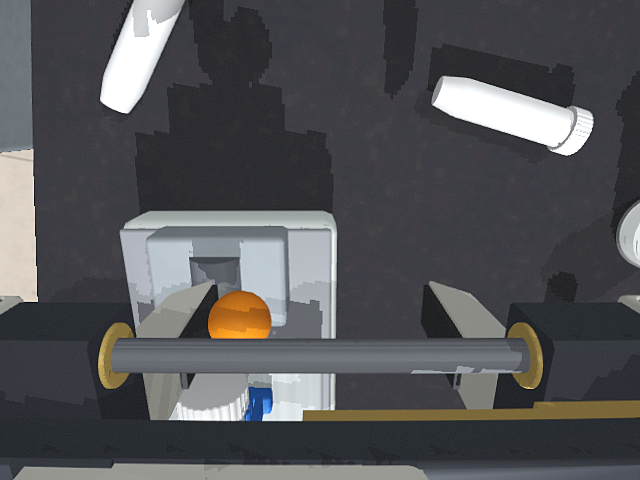

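The force rose to 10 N at the predicted end position, so the lever is against its stop. I'll back off, rise and look.

>>> arm_command --plan '[{"tx":0,"ty":0,"tz":-1,"wx":0,"wy":0,"wz":0,"jaw":1},{"tx":0,"ty":0,"tz":-1,"wx":0,"wy":0,"wz":0,"jaw":1},{"tx":-2,"ty":0,"tz":0,"wx":0,"wy":0,"wz":0,"jaw":1},{"tx":-4,"ty":0,"tz":0,"wx":0,"wy":0,"wz":0,"jaw":1},{"tx":-4,"ty":0,"tz":0,"wx":0,"wy":0,"wz":0,"jaw":1},{"tx":0,"ty":-4,"tz":-0.8,"wx":0,"wy":0,"wz":0,"jaw":1},{"tx":0,"ty":-4,"tz":-0.8,"wx":0,"wy":0,"wz":0,"jaw":1},{"tx":0,"ty":-4,"tz":-0.8,"wx":0,"wy":0,"wz":0,"jaw":1},{"tx":0,"ty":-4,"tz":-0.8,"wx":0,"wy":0,"wz":0,"jaw":1},{"tx":-1,"ty":-2,"tz":0,"wx":0,"wy":0,"wz":0,"jaw":1},{"tx":0,"ty":0,"tz":0,"wx":0,"wy":0,"wz":0,"jaw":1},{"tx":0,"ty":0,"tz":0,"wx":0,"wy":0,"wz":0,"jaw":1}]'

```text
time: 19.05
tool_pos: [477.5, -274.4, 193.1]
tcp_rot: [0.761, 1.57, 0.947]
contact_force: [0.3, 0.8, 1.1]
grip_width: 91.8
```

```bash
python3 - <<'E'
from h import *
import pickle
o=readout.get_obs();pickle.dump(o,open('w17.pkl','wb'));C=cam('wrist',o);print(o['tool_pos'],o['contact_force'])
im=imaging.capture('wrist');cv2.imwrite('pics/w17.png',im)
t=imaging.capture('top');cv2.imwrite('pics/t17.png',t)
h=cv2.cvtColor(im,cv2.COLOR_BGR2HSV);b=((h[...,0]<18)&(h[...,1]>180)).astype(np.uint8)
n,l,st,ce=cv2.connectedComponentsWithStats(b)
c=np.array([459.8,-198.7])
for i in range(1,n):
    if st[i][4]>300:
        p=onz(C,[ce[i]],102.5)[0,:2]-c;print(st[i],ce[i],'knob',p@[.9825,.1864],p@[-.1864,.9825])
E
```

```text
[ 477.45443863 -274.3730355   193.07882153] [0.31763318 0.84021447 1.12051813]
[586  84  34  29 624] [603.59615385  98.24358974] knob 181.20869036802117 17.020289979466597
```

View pics/w17.png

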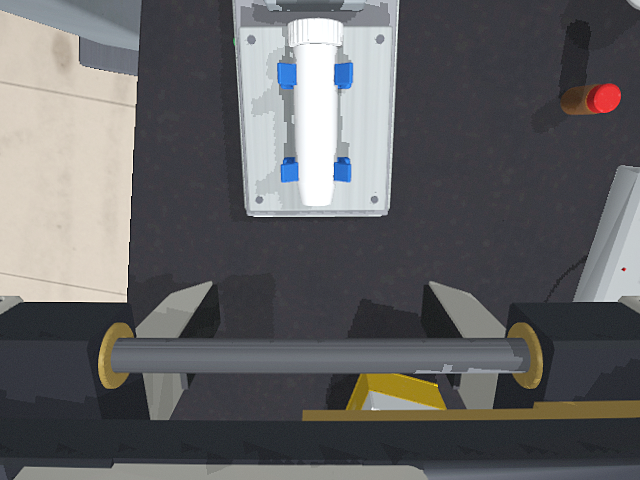

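View pics/t17.png

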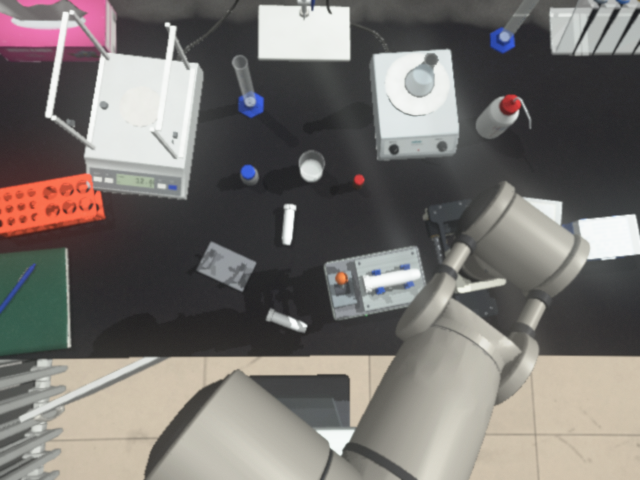

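```bash
python3 - <<'E'
from h import *
import pickle
c=np.array([459.8,-198.7]);X=np.array([.9825,.1864]);Y=np.array([-.1864,.9825])
im=cv2.imread('pics/t17.png');h=cv2.cvtColor(im,cv2.COLOR_BGR2HSV);b=(h[...,0]<18)&(h[...,1]>130);b[:,:325]=0;b[:,365:]=0;b[:262]=0;b[310:]=0
k=np.argwhere(b).mean(0)[::-1];p=onz(cam('top'),[k],102.5)[0,:2]-c;print(k,'knob',p@X,p@Y,'lean',np.arcsin((p@X-1.6)/45)+.45)
o=pickle.load(open('w17.pkl','rb'));C=cam('wrist',o);im=cv2.imread('pics/w17.png');h=cv2.cvtColor(im,cv2.COLOR_BGR2HSV)
b=(h[...,0]>100)&(h[...,0]<125)&(h[...,1]>120)
for r in (70,76,82,164,170,176):
    q=np.where(b[r,260:390])[0]+260;l=q[q<316].max();rr=q[q>316].min();P=onz(C,[[l+.5,r],[rr-.5,r]],97);print(r,'gap',np.linalg.norm(P[0]-P[1]))
for n,px,z in[('tip',(316,206),92),('cap',(314.5,17),105)]:
    p=onz(C,[px],z)[0,:2]-c;print(n,p@X,p@Y)
E
```

```text
[341.22222222 278.04040404] knob 21.6104482609905 101.31571585158113 lean 0.9108131978072457
70 gap 24.243310312626722
76 gap 23.715206463050983
82 gap 24.436385857689338
164 gap 23.88552731691535
170 gap 23.991058212269238
176 gap 24.09781190840545
tip 0.19928260647944285 -54.746300315855635
cap -0.15885852080863572 60.74850436911447
```

Every check agrees, and the robot is clear of everything, so I'm handing the job in.

```bash
python3 -c "
from plant import bot; print(bot.close_job())"
```

```text
the job is handed in; nothing more can be done
None
```

The tube is home in both clips with its cap towards the switch, the lever is fully over, and I handed the job in at about 19 s. The hand-in gave no verdict.

- **Grasp:** the first grip only caught the top of the tube (opening 21.7 mm). The images showed the fingertips about 25 mm further back along the tool than the text says. I opened, went about 22 mm lower and gripped again, reading 27.4 mm.
- **Pressing in:** the upward force reached about 15 N, dropped, then turned into a downward pull near home height. I eased 1 mm further, released the tube and did not push again. By the stated spring rate that is about 5 mm of platform travel, well short of the stop; I did not measure the platform itself.
- **Tube, last check:** the gap between the lips was about 24 mm at both clips, so both had closed over the tube. The axis was within about 0.5 mm of the middle line, and the tip and cap ends were within about 2 mm of nominal.
- **Switch, last check:** I pushed it until about 10 N at the end position. The knob's place then gave roughly 0.9 rad, assuming the lever swings evenly about upright.
- **Bystanders:** the beaker, jar and vial look the same in the last top view as in the first. The robot ended clear of everything.

The top and wrist cameras disagreed by about 2 mm on where the mixer stands, within the stated calibration error, and I used the wrist camera's figures.

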